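# Hang the second shelf on the drying rack and put its tin back on it

### The arm

A 7-joint arm with a two-finger parallel gripper is mounted at the origin on a cart in front of the work surface, level with it; the furniture and walls round the work are solid. World frame = base frame: x ahead of the robot, y to its left, z up, the work surface at z = 0. Lengths are in mm, angles in rad, forces in N, time in s.
With the tool pointing down it reaches from about 350 to 775 mm from the base axis. Payload 3.1 kg.
Tool frame: the origin (TCP) lies midway between the tips of the shut fingers; the grasp point (between the pads) lies 19 mm behind it; z points along the fingers, y is the direction in which the jaws open and shut (so a half turn about z gives the same grasp; the last joint's range is limited). The gripper opens to 85 mm and grips with 20 to 120 N. Pads are 22 mm wide; open, the fingers measure 114 mm over their backs; the gripper's body (76 mm by 85 mm) begins 54 mm behind the grasp point. The pads swing forward as they close: fully open they stand 13 mm farther back than shut.
Start: joints at [1.121, 0.311, 0.014, 1.512, -0.004, 1.319, -0.027], TCP at [218.158, -504.9, 231.304] pointing down, gripper open.
Joint ranges: [-2.7, 2.7], [-0.3, 1.91], [-1.27, 1.3], [0.12, 2.57], [-1.44, 4.58], [0.2, 2.03], [-3.05, 3.05]. Speed limits (rad/s): [2.79, 2.79, 3.14, 3.14, 3.14, 3.14, 3.14].

### API

Orientations are given as a unit quaternion [x, y, z, w].
In Python, from plant import r gives the robot as it stands.
- The arm moves only by the tool apply_moves, never from a script. Its argument "steps" is a list of rows, each an object of numbers: "tx", "ty", "tz": the shift along the tool's x, y, z each as a share of 0.02 m, from -1 to 1; "ax", "ay", "az": the turn, a rotation vector about the tool's x, y, z each as a share of 4 degrees, from -1 to 1. In form: [{"tx": .., "ty": .., "tz": .., "ax": .., "ay": .., "az": ..}, ...]. A call has 1 to 10 rows; each row shifts and turns the commanded pose from where the row before left it, along the tool's axes as they then stand; what a row does not reach is not made up. A row lasts 1/8 s, in which the tool goes at most 62.5 mm and 10.7 degrees, less where a joint would pass 70% of its speed; a pose out of reach is approached as far as the arm can. A call with a number of a shift or a turn outside -1 to 1 is refused whole. A call with a gripper value outside its range is refused whole. "fingers" is the opening, from 0 (shut) to 1 (fully open), set as the call begins (left out, the last holds). The fingers move at their own pace and stop on an object; "force" is the grip in N (left out, the last holds). Time passes only in rows, so rows that do not move let the fingers close. It gives the time, the measured TCP pose, the force and the opening at its end, in the units of the state.
- r.state(): the state, without advancing time (a new reading comes with each control period).
- r.grab_frame(name): name is "scene" or "top" or "wrist"; returns (picture, depth): 384x512x3 uint8, blue, green, red; 384x512 float32, mm along the optical axis (not along the pixel's ray), 0 where there is no reading.
- r.camera_model(name): a dict with "intrinsics" (3x3 intrinsics, pixels), "view" (4x4, takes a point from world to camera coordinates). Camera axes: x right, y down, z forward; pixel columns grow to the right and rows downward; lengths in mm; the calibration is good to about 2 mm. A picture is of the moment at which its call begins: read the wrist's pose just before it. camera_model takes no time and is no camera call; for the wrist camera it gives the pose at the moment of the call.
- r.hand_in(): hands the job in, once; it reports no verdict.
The state is a dict: "time": time; "qpos": joint angles; "joint_vel": joint speeds; "effort": joint torques, N m; "tcp_pos": TCP position; "ee_rot": TCP orientation; "wrist_force": force on the tool from outside, world axes, zero at the start; "wrist_torque": the same for the moment, N m; "finger_gap": opening from 0.0 (shut) to 1.0 (fully open).
Only numpy, scipy, OpenCV 4.12 (cv2) and the standard library are available. Lean on these libraries where they do the work, as an engineer would, in place of code of your own. Each camera call takes 0.05 s, during which the arm holds its last target.

### The job

Hang the loose perforated shelf on the drying rack, above the shelf that already hangs there. First set the tall tin that stands on it aside, upright on a free spot of the bench; then hook the shelf's tabs into the free slots of both uprights and press it down until it is fully home and both spring catches have snapped over its lugs, and stand the tall tin upright on it again. Leave the other loose things where they are.

Things in the scene. Friction and masses are not known exactly. Their poses are not given: they have to be found in the camera images.
- rack: Fixed grey drying rack. Origin on the bench, midway between its two uprights, in the plane of their front faces; +x from front to back, y along it, z up. Uprights 30 mm wide at y = +75 and -75 mm, 26 mm deep, 210 mm high, 120 mm free between them. A shelf like the loose one hangs in the lower slots (z = 30 to 102 mm, out to x = -105 mm). Catch housings outside the uprights, to |y| = 130 mm.
- left_slot (a point): Lower end of the topmost slot of the left (+y) upright, in its front face; rack's axes. Each upright is a hollow channel, front wall 4 mm thick, with 4 slots 10 mm wide and 28 mm high in a column, 40 mm apart; the upper two are free. Home, a tab's neck rests on the slot's lower end with its lip behind the wall: left_tab is then at this point.
- right_slot (a point): The same at the right (-y) upright; right_tab is here when home.
- shelf_home (a point): Point of the rack (rack's axes; x = -4, y = 0, z = 148 mm from its origin) where shelf_grip is, axes parallel, when the loose shelf is fully home in the upper slots. The shelf enters 17 mm (14.5 to 19.5 mm) higher, moving along the rack's +x until its connector plates touch the uprights' faces, then goes straight down.
- shelf_grip (a point): Loose steel shelf, about 0.4 kg, right way up on the bench. Along its back runs an upright rail 8 mm thick (x), 124 mm long (y), 60 mm high, a good place to pinch from above. This is the rail's middle: 38 mm over the shelf's underside, 22 mm under the rail's top, 4 mm in front of the connector plates' backs. Axes: z up, x to the back (tab side), y along the rail.
- shelf_tray (a point): Centre of the loose shelf's tray floor, on its upper face (3 mm above the underside, 51 mm in front of shelf_grip; same axes). The tray is 168 mm wide (y) and reaches 50 mm forward of this point to its front lip and 47 mm back to the rail; lips 12 mm high at the front and sides.
- left_tab (a point): Root of the shelf's upper left hooked tab: underside of its neck, at the back of the connector plate (plate 26 mm wide, 72 mm high, 4 mm thick, at each end of the rail). The neck is 6 mm thick (y), 8 mm high, stands 12 mm out; its last 6 mm carry a lip hanging 14 mm down. A second such tab sits 40 mm lower. A lug on each side, out to 95 mm from the middle, 30 to 35 mm over the underside, takes the catch.
- right_tab (a point): The same at the shelf's right (-y) end, 150 mm from left_tab.
- left_catch (a joint): Spring catch of the upper level at the rack's left (+y) upright, in m: 0 = fully out (at rest, or locked over the lug), up to 0.009 = pushed back. Its sloped nose is pushed outward by the lug as the shelf goes down and snaps out over the lug at the very end. Pressing the shelf past both catches takes about 10 N downward, of which its weight gives 4 N.
- right_catch (a joint): The same at the right (-y) upright.
- tall_tin_mid (a point): Closed metal moisture tin, the tall narrow one, standing on the tray of the loose shelf at the start: 58 mm in diameter, 60 mm high (its lid, the upper 22 mm, is 58 mm wide; below it 56 mm), 0.07 to 0.18 kg. Point at its centre, 30 mm above its base; z is its axis.
- flat_tin_1_mid (a point): One of two closed flat moisture tins, 68 mm in diameter, 45 mm high, to be left alone. Point at its centre, half-way up.
- flat_tin_2_mid (a point): The other flat tin, the same size.
- tape_roll: Roll of masking tape lying flat, 100 mm in diameter, 25 mm high, to be left alone. Origin under its centre.
- mould_cap: Black round mould cap lying flat, 100 mm in diameter, 14 mm high, to be left alone. Origin under its centre.
- beaker: Plastic beaker, 66 mm in diameter, 85 mm high, to be left alone. Origin under its centre.
- air_meter: White pot-shaped pressure meter with a gauge and upright clamp handles, fixed at the back right, 360 mm high. Origin on the bench under its middle; its handles reach 165 mm from there, 140 to 270 mm above the bench, where a gripper's body can strike them.
There are look-alikes about, which are no part of the job. Leave any yellow look-alike of the part that bears tall_tin_mid alone.

How it is judged (in metres and radians):
On the way, in this order (a step that is already met when the one before it is completed fails the run):
1. the tall tin stands aside, upright on the bench and let go, off the shelf (horizontal distance between tall_tin_mid and shelf_tray above 0.07 m and height (world z) of tall_tin_mid below 0.034 m and angle between tall_tin_mid's own z axis and vertical below 0.15 rad and contact force between the fingers and tall_tin below 0.2 N), for 0.2 s.
2. the shelf hangs fully home in the upper slots and both catches have snapped over its lugs (horizontal distance between shelf_grip and shelf_home below 0.006 m and z of shelf_grip in the frame of shelf_home between -0.004 and 0.003 m and value of joint each of left_catch, right_catch below 0.0015 m), for 0.2 s.
3. the tall tin stands on the hung shelf again (x of tall_tin_mid in the frame of shelf_grip between -0.08 and -0.025 m and y of tall_tin_mid in the frame of shelf_grip between -0.06 and 0.06 m and z of tall_tin_mid in the frame of shelf_grip between -0.012 and 0 m), for 0.2 s.
At the end, for the whole second after the job is handed in: The shelf hangs within 6 mm sideways and 3 mm in height of its home in the upper slots, level within 0.08 rad, both catches out (less than 1.5 mm pushed back); the tall tin stands upright (within 0.12 rad) on the tray floor, between the lips and the rail (all of step 2 and all of step 3 and angle between the x axis of shelf_grip and the x axis of shelf_home, either way round below 0.08 rad and angle between tall_tin_mid's own z axis and vertical below 0.12 rad); the robot touches nothing.
It fails at once if one of the other loose things was shifted by more than 30 mm (distance of any of flat_tin_1_mid, flat_tin_2_mid, tape_roll, mould_cap, beaker from where it was at the start of the episode above 0.03 m).
It also fails if it takes over 69 s, if anything falls off the work surface, if the arm or the gripper's body presses on something with over 40 N, if the wrist force passes 120 N, or if a joint passes its speed limit or range.

## Working session

There is one attempt and no reset: what is moved stays moved. The work goes in short steps, Python scripts to look and compute and a tool call to move; the robot and the scene stay as the last step left them, time stands still between calls to the robot, and variables do not carry over. Pictures are saved under pics/ and viewed, and the job is handed in when it is done.

Besides the shell and the picture viewer there is one more tool, called after "Call:" by a JSON object that holds its "fn" and its "kwargs", one argument or row to a line. apply_moves: Moves the arm, as the interface text tells. Shift numbers are shares of 0.02 m and turn numbers shares of 4 degrees, none past 1 either way. Its arguments: {"type":"object","properties":{"steps":{"type":"array"},"fingers":{"type":"number"},"force":{"type":"number"}},"required":["steps"]}

```bash
ls; mkdir -p pics
python3 - <<'E'
from plant import r
import cv2, numpy as np
s=r.state(); print(s)
for n in ("scene","top","wrist"):
    im,d=r.grab_frame(n); cv2.imwrite(f"pics/{n}0.png",im); np.save(f"{n}0.npy",d)
    print(n,{k:np.array(v).round(3).tolist() for k,v in r.camera_model(n).items()})
E
```

```text
pics
{'time': 0.0, 'qpos': array([ 1.12130142,  0.31171437,  0.01399247,  1.51306479, -0.00438563,
        1.31918764, -0.02716725]), 'joint_vel': array([ 1.42786906e-03, -2.09483037e-03,  1.39764002e-03, -7.14540134e-04,
        2.80392563e-05, -5.84988416e-04, -1.81684335e-03]), 'effort': array([-1.01793692e-04, -3.79911482e+01,  1.45799615e-01, -2.30587721e+01,
        1.20835201e-02,  1.36741714e-02, -1.04144669e-05]), 'tcp_pos': array([ 217.83916078, -504.22699769,  230.22415571]), 'ee_rot': array([ 9.79272754e-01,  2.02542589e-01, -2.90892146e-04, -1.13513634e-03]), 'wrist_force': array([-0.52848827,  0.09253677, -0.2068507 ]), 'wrist_torque': array([-0.01233747,  0.02971892, -0.05377404]), 'finger_gap': 0.9988454882225564}
scene {'intrinsics': [[406.234, 0.0, 256.938], [0.0, 406.234, 193.075], [0.0, 0.0, 1.0]], 'view': [[-0.53, -0.848, 0.005, 239.698], [-0.582, 0.359, -0.729, 396.677], [0.617, -0.389, -0.684, 1132.489], [0.0, 0.0, 0.0, 1.0]]}
top {'intrinsics': [[408.069, 0.0, 255.147], [0.0, 408.069, 190.726], [0.0, 0.0, 1.0]], 'view': [[0.029, -1.0, 0.003, -54.424], [-0.995, -0.029, -0.099, 509.375], [0.099, 0.0, -0.995, 1384.126], [0.0, 0.0, 0.0, 1.0]]}
wrist {'intrinsics': [[307.315, 0.0, 259.256], [0.0, 307.315, 194.711], [0.0, 0.0, 1.0]], 'view': [[0.396, -0.918, -0.002, -549.166], [-0.876, -0.378, 0.298, -38.119], [-0.274, -0.116, -0.955, 380.446], [0.0, 0.0, 0.0, 1.0]]}
```

View pics/scene0.png

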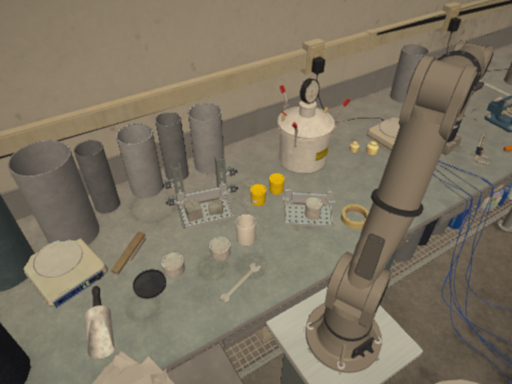

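View pics/top0.png

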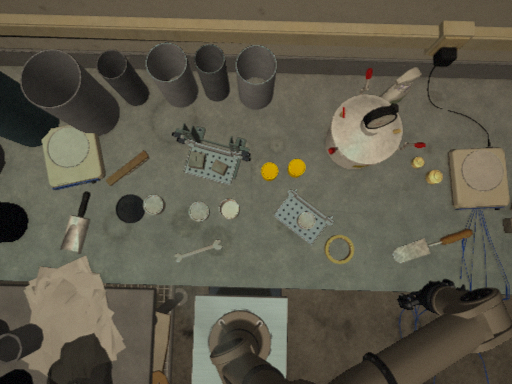

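View pics/wrist0.png

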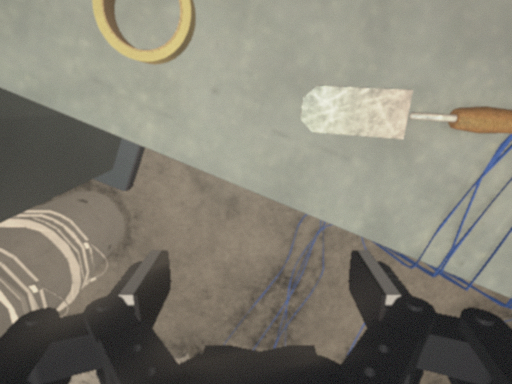

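The pale tin on the loose shelf is at top (305,220) and scene (313,207). The yellow look-alikes are at top (269,171) and (297,167). The three pale round things at top (153,204), (199,211) and (230,209) are the flat tins and the beaker. I'll crop in to confirm and measure.

```bash
cat > h.py <<'E'
import numpy as np, cv2
from plant import r
def cam(n,m=None):
    m=m or r.camera_model(n); return np.array(m["intrinsics"]),np.array(m["view"])
def cloud(d,K,V):
    v,u=np.mgrid[:d.shape[0],:d.shape[1]]
    p=np.stack([(u-K[0,2])/K[0,0]*d,(v-K[1,2])/K[1,1]*d,d],-1)
    Ri=V[:3,:3]; return (p-V[:3,3])@Ri   # R^T (p-t)
def proj(P,K,V):
    p=np.asarray(P)@V[:3,:3].T+V[:3,3]; q=p@K.T; return q[...,:2]/q[...,2:]
E
python3 - <<'E'
from h import *
a=cv2.imread("pics/top0.png"); b=cv2.imread("pics/scene0.png")
c=cv2.resize(a[175:275,255:365],None,fx=5,fy=5,interpolation=cv2.INTER_CUBIC); cv2.imwrite("pics/c1.png",c)
c=cv2.resize(a[120:220,165:315],None,fx=5,fy=5,interpolation=cv2.INTER_CUBIC); cv2.imwrite("pics/c2.png",c)
c=cv2.resize(b[140:260,160:345],None,fx=4,fy=4,interpolation=cv2.INTER_CUBIC); cv2.imwrite("pics/c3.png",c)
K,V=cam("top"); P=cloud(np.load("top0.npy"),K,V)
for n,(u,v) in dict(tin=(305,220),a=(153,204),b=(199,211),c=(230,209),y1=(269,171),y2=(297,167),tape=(327,248),bench=(260,240)).items(): print(n,P[v,u].round(1))
E
```

```text
tin [ 413.7 -209.2   61. ]
a [453.8 306.4  40.9]
b [434.8 149.9  34.4]
c [446.6  46.5  -2.2]
y1 [576.  -84.8  58.1]
y2 [ 592.  -179.1   61.3]
tape [ 321.7 -290.4   23.8]
bench [341.8 -61.5   1.7]
```

View pics/c1.png

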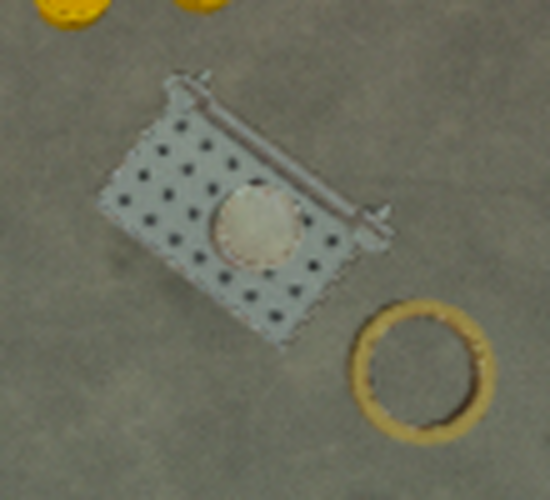

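View pics/c2.png

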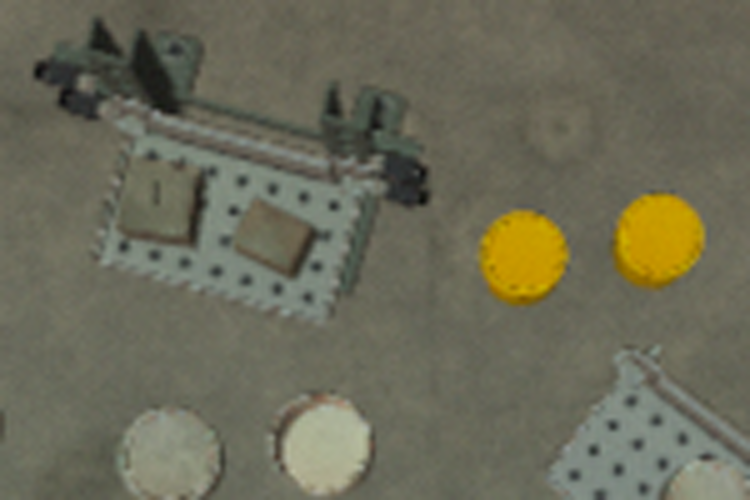

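View pics/c3.png

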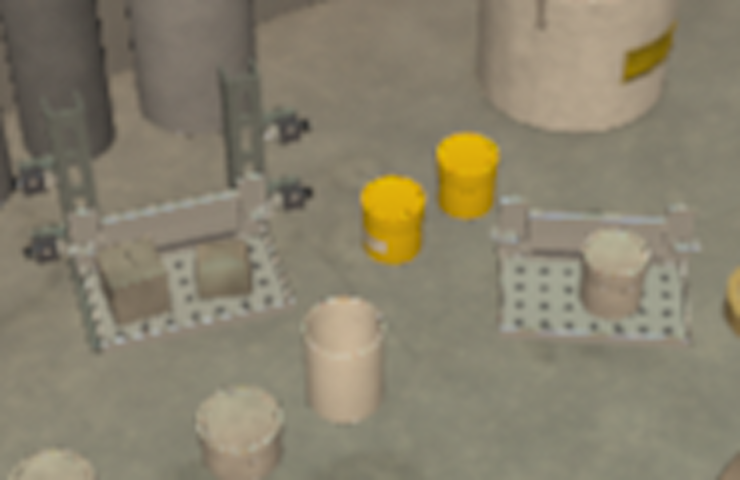

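The tin to move is confirmed: it is the pale one standing on the free perforated shelf, and the yellow ones are the look-alikes. The beaker is at top (230,209). Next is coarse geometry from the top depth.

Run:
```python
from h import *
K,V=cam("top"); P=cloud(np.load("top0.npy"),K,V)
# shelf region pixels
def sel(u0,u1,v0,v1,z0,z1):
    Q=P[v0:v1,u0:u1].reshape(-1,3); return Q[(Q[:,2]>z0)&(Q[:,2]<z1)]
q=sel(285,345,185,245,50,80)
# tin points
t=q[np.linalg.norm(q[:,:2]-[413,-209],axis=1)<36]; print("tin",len(t),t.mean(0), t.min(0),t.max(0))
ra=q[np.linalg.norm(q[:,:2]-[413,-209],axis=1)>40]; print(len(ra)); print(ra[::6].round(0).tolist())
q=sel(165,260,115,170,185,230); print("rack top",len(q),q[::3].round(0).tolist())
q=sel(165,260,115,185,82,115); print("lower rail",len(q),q[::5].round(0).tolist())
Kw,Vw=cam("wrist"); print("wristcam",-Vw[:3,:3].T@Vw[:3,3])
```

```text
tin 242 [ 413.58310975 -214.09412178   60.41335629] [ 386.89620275 -243.45468706   51.40445892] [ 440.79483511 -185.33403871   68.61004266]
136
[[516.0, -177.0, 67.0], [513.0, -177.0, 63.0], [506.0, -170.0, 71.0], [499.0, -180.0, 71.0], [494.0, -191.0, 57.0], [488.0, -192.0, 53.0], [484.0, -204.0, 63.0], [478.0, -202.0, 54.0], [474.0, -212.0, 61.0], [471.0, -222.0, 59.0], [465.0, -222.0, 57.0], [461.0, -232.0, 57.0], [455.0, -233.0, 53.0], [452.0, -240.0, 54.0], [448.0, -249.0, 59.0], [445.0, -259.0, 59.0], [439.0, -259.0, 61.0], [435.0, -269.0, 61.0], [429.0, -270.0, 55.0], [426.0, -273.0, 58.0], [426.0, -299.0, 65.0], [420.0, -288.0, 52.0], [416.0, -298.0, 71.0]]
rack top 114 [[693.0, 182.0, 213.0], [694.0, 182.0, 196.0], [691.0, 182.0, 195.0], [685.0, 186.0, 207.0], [684.0, 158.0, 211.0], [685.0, 185.0, 196.0], [687.0, 155.0, 189.0], [683.0, 186.0, 189.0], [681.0, 157.0, 200.0], [680.0, 186.0, 188.0], [679.0, 157.0, 195.0], [672.0, 182.0, 209.0], [675.0, 159.0, 200.0], [669.0, 185.0, 207.0], [669.0, 176.0, 211.0], [670.0, 167.0, 208.0], [670.0, 188.0, 190.0], [668.0, 177.0, 202.0]
[... 989 characters left out ...]
0, 44.0, 104.0], [632.0, 172.0, 84.0], [634.0, 64.0, 92.0], [636.0, 48.0, 85.0], [629.0, 181.0, 84.0], [632.0, 65.0, 86.0], [631.0, 48.0, 89.0], [629.0, 30.0, 102.0], [625.0, 178.0, 85.0], [627.0, 135.0, 82.0], [629.0, 41.0, 83.0], [628.0, 24.0, 92.0], [623.0, 154.0, 84.0], [626.0, 21.0, 88.0], [619.0, 158.0, 82.0], [615.0, 181.0, 84.0], [611.0, 177.0, 87.0], [612.0, 161.0, 83.0], [613.0, 138.0, 82.0], [609.0, 171.0, 84.0], [605.0, 167.0, 86.0], [602.0, 160.0, 83.0], [598.0, 180.0, 83.0], [599.0, 137.0, 84.0], [596.0, 144.0, 82.0], [592.0, 160.0, 83.0], [592.0, 140.0, 85.0], [589.0, 153.0, 85.0], [585.0, 149.0, 88.0], [582.0, 149.0, 85.0]]
wristcam [ 288.36644884 -474.42491558  373.55166867]
```

```bash
cat >> h.py <<'E'
from scipy.spatial.transform import Rotation as Rn
def yaw():
    R=Rn.from_quat(r.state()["ee_rot"]).as_matrix(); return np.degrees(np.arctan2(R[1,0],R[0,0]))
def plan(target,yawt,n,p0=None,y0=None):
    """straight line target (world mm), yaw target, n rows, assuming tool down: rows in tool axes"""
    s=r.state(); p0=s["tcp_pos"] if p0 is None else np.array(p0,float); y0=yaw() if y0 is None else y0
    dy=(yawt-y0+180)%360-180; d=(np.array(target)-p0)/n
    out=[]
    for i in range(n):
        a=np.radians(y0+dy*i/n); c,s_=np.cos(a),np.sin(a)
        out.append([ (c*d[0]+s_*d[1])/20,(s_*d[0]-c*d[1])/20,-d[2]/20,-dy/n/4])
    for i,o in enumerate(out): print(i,np.round(o,2).tolist())
    if np.abs(out).max()>1: print("TOO FAST")
E
python3 - <<'E'
from h import *
print(Rn.from_quat(r.state()["ee_rot"]).as_matrix().round(3))
plan([405,-215,230],-36,18)
E
```

```text
[[ 0.918  0.397 -0.001]
 [ 0.397 -0.918  0.002]
 [-0.    -0.002 -1.   ]]
0 [0.8, -0.53, 0.0, 0.82]
1 [0.76, -0.58, 0.0, 0.82]
2 [0.73, -0.62, 0.0, 0.82]
3 [0.69, -0.66, 0.0, 0.82]
4 [0.65, -0.7, 0.0, 0.82]
5 [0.61, -0.74, 0.0, 0.82]
6 [0.57, -0.77, 0.0, 0.82]
7 [0.52, -0.8, 0.0, 0.82]
8 [0.48, -0.83, 0.0, 0.82]
9 [0.43, -0.86, 0.0, 0.82]
10 [0.38, -0.88, 0.0, 0.82]
11 [0.33, -0.9, 0.0, 0.82]
12 [0.27, -0.92, 0.0, 0.82]
13 [0.22, -0.93, 0.0, 0.82]
14 [0.17, -0.94, 0.0, 0.82]
15 [0.11, -0.95, 0.0, 0.82]
16 [0.06, -0.96, 0.0, 0.82]
17 [0.0, -0.96, 0.0, 0.82]
```

Call:
{"fn": "apply_moves", "kwargs": {
  "steps": [
    {"tx": 0.8, "ty": -0.53, "az": 0.82},
    {"tx": 0.76, "ty": -0.58, "az": 0.82},
    {"tx": 0.73, "ty": -0.62, "az": 0.82},
    {"tx": 0.69, "ty": -0.66, "az": 0.82},
    {"tx": 0.65, "ty": -0.7, "az": 0.82},
    {"tx": 0.61, "ty": -0.74, "az": 0.82},
    {"tx": 0.57, "ty": -0.77, "az": 0.82},
    {"tx": 0.52, "ty": -0.8, "az": 0.82},
    {"tx": 0.48, "ty": -0.83, "az": 0.82},
    {"tx": 0.43, "ty": -0.86, "az": 0.82}
  ],
  "fingers": 1
}}

```text
schema error: expected keys tx, ty, tz, ax, ay, az
```

Call:
{"fn": "apply_moves", "kwargs": {
  "steps": [
    {"tx": 0.38, "ty": -0.88, "az": 0.82},
    {"tx": 0.33, "ty": -0.9, "az": 0.82},
    {"tx": 0.27, "ty": -0.92, "az": 0.82},
    {"tx": 0.22, "ty": -0.93, "az": 0.82},
    {"tx": 0.17, "ty": -0.94, "az": 0.82},
    {"tx": 0.11, "ty": -0.95, "az": 0.82},
    {"tx": 0.06, "ty": -0.96, "az": 0.82},
    {"ty": -0.96, "az": 0.82},
    {}
  ]
}}

```text
schema error: expected keys tx, ty, tz, ax, ay, az
```

Run:
```python
from h import *
s=r.state(); print(s["time"],s["tcp_pos"],yaw(),s["qpos"].round(2))
K,V=cam("wrist")
im,d=r.grab_frame("wrist"); cv2.imwrite("pics/w1.png",im); np.savez("w1.npz",d=d,K=K,V=V)
```

```text
0.15 [ 217.93070194 -504.37655513  230.44958536] 23.369135130150486 [ 1.12  0.31  0.01  1.51 -0.    1.32 -0.03]
```

View pics/w1.png

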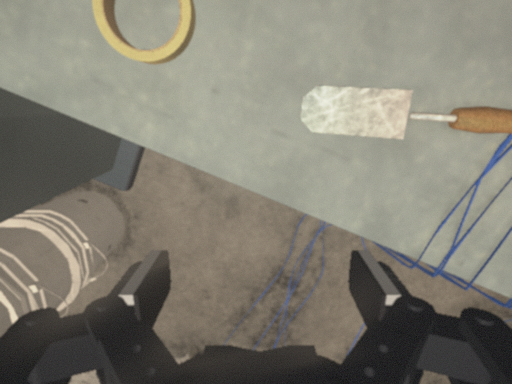

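The arm has not moved, because every row needs all six keys. I'll resend with them filled in.

Call:
{"fn": "apply_moves", "kwargs": {
  "steps": [
    {"tx": 0.8, "ty": -0.53, "tz": 0, "ax": 0, "ay": 0, "az": 0.82},
    {"tx": 0.76, "ty": -0.58, "tz": 0, "ax": 0, "ay": 0, "az": 0.82},
    {"tx": 0.73, "ty": -0.62, "tz": 0, "ax": 0, "ay": 0, "az": 0.82},
    {"tx": 0.69, "ty": -0.66, "tz": 0, "ax": 0, "ay": 0, "az": 0.82},
    {"tx": 0.65, "ty": -0.7, "tz": 0, "ax": 0, "ay": 0, "az": 0.82},
    {"tx": 0.61, "ty": -0.74, "tz": 0, "ax": 0, "ay": 0, "az": 0.82},
    {"tx": 0.57, "ty": -0.77, "tz": 0, "ax": 0, "ay": 0, "az": 0.82},
    {"tx": 0.52, "ty": -0.8, "tz": 0, "ax": 0, "ay": 0, "az": 0.82},
    {"tx": 0.48, "ty": -0.83, "tz": 0, "ax": 0, "ay": 0, "az": 0.82},
    {"tx": 0.43, "ty": -0.86, "tz": 0, "ax": 0, "ay": 0, "az": 0.82}
  ],
  "fingers": 1
}}

```text
time: 1.45
tcp_pos: [321.9, -343.2, 231.1]
ee_rot: [0.997, -0.083, -0.0, -0.0]
wrist_force: [-0.1, -0.2, 0.5]
finger_gap: 0.997
```

Call:
{"fn": "apply_moves", "kwargs": {
  "steps": [
    {"tx": 0.38, "ty": -0.88, "tz": 0, "ax": 0, "ay": 0, "az": 0.82},
    {"tx": 0.33, "ty": -0.9, "tz": 0, "ax": 0, "ay": 0, "az": 0.82},
    {"tx": 0.27, "ty": -0.92, "tz": 0, "ax": 0, "ay": 0, "az": 0.82},
    {"tx": 0.22, "ty": -0.93, "tz": 0, "ax": 0, "ay": 0, "az": 0.82},
    {"tx": 0.17, "ty": -0.94, "tz": 0, "ax": 0, "ay": 0, "az": 0.82},
    {"tx": 0.11, "ty": -0.95, "tz": 0, "ax": 0, "ay": 0, "az": 0.82},
    {"tx": 0.06, "ty": -0.96, "tz": 0, "ax": 0, "ay": 0, "az": 0.82},
    {"tx": 0, "ty": -0.96, "tz": 0, "ax": 0, "ay": 0, "az": 0.82},
    {"tx": 0, "ty": 0, "tz": 0, "ax": 0, "ay": 0, "az": 0}
  ]
}}

```text
time: 2.58
tcp_pos: [405.0, -213.2, 231.2]
ee_rot: [0.953, -0.304, -0.0, -0.0]
wrist_force: [1.2, 0.8, -0.2]
finger_gap: 0.997
```

Run:
```python
from h import *
s=r.state(); print(s["time"],s["tcp_pos"],yaw(),s["qpos"].round(2))
K,V=cam("wrist")
im,d=r.grab_frame("wrist"); cv2.imwrite("pics/w2.png",im); np.savez("w2.npz",d=d,K=K,V=V)
```

```text
2.575 [ 405.00015567 -213.19445529  231.19006002] -35.420507543102744 [ 0.58  0.13 -0.14  1.74  0.02  1.27 -1.76]
```

View pics/w2.png

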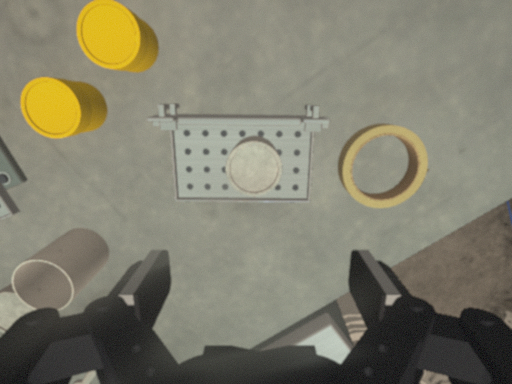

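The wrist view shows the tin lid at (253,166). The shelf rail runs from (178,121) to (308,121), almost parallel to tool y. I'll crop in for accurate pixels.

```bash
cat >> h.py <<'E'
def ray(u,v,K,V,z):
    dw=V[:3,:3].T@np.linalg.inv(K)@np.array([u,v,1.]); c=-V[:3,:3].T@V[:3,3]
    return c+dw*(z-c[2])/dw[2]
E
python3 - <<'E'
from h import *
a=cv2.imread("pics/w2.png")
c=cv2.resize(a[95:215,140:340],None,fx=4,fy=4,interpolation=cv2.INTER_CUBIC)
cv2.imwrite("pics/w2c.png",c)
E
```

```text
(no output)
```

View pics/w2c.png

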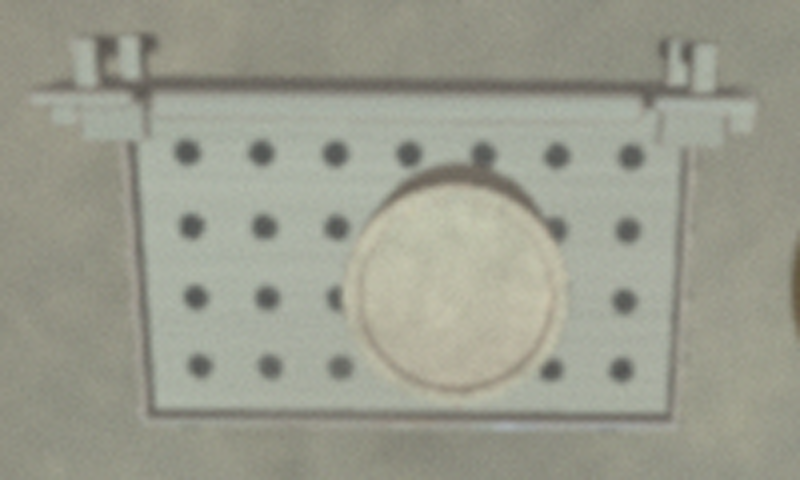

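Run:
```python
from h import *
D=np.load("w2.npz");K,V=D["K"],D["V"]
f=lambda x,y,z: ray(140+(x+.5)/4-.5,95+(y+.5)/4-.5,K,V,z)
print("tin",f(455.5,289,63), np.linalg.norm(f(345,289,63)-f(566,289,63)),np.linalg.norm(f(455,182,63)-f(455,397,63)))
H=[f(188,154,3),f(631,156,3),f(201,366,3),f(622,369,3),f(409,154,3)]
for h in H: print(h[:2].round(1))
c1,c2,c3,c4,_=H
e=lambda a,b:(np.degrees(np.arctan2(*(a-b)[:2][::-1])),np.linalg.norm(a-b))
print("row1",e(c1,c2),"row4",e(c3,c4),"cols",e(c1,c3),e(c2,c4))
print("centroid holes",(c1+c2+c3+c4)/4)
L,R_=f(152,103,60),f(648,106,60); print("rail ends z60",L,R_,e(L,R_),(L+R_)/2)
for y in (85,92,110,120): print(y,f(409,y,60)[:2].round(1))
a=f(147,413,12);b=f(675,416,12); print("front lip",a,b,e(a,b),(a+b)/2)
# depth clouds: wrist
P=cloud(D["d"],K,V); q=P[150:180,240:268].reshape(-1,3); print("tin top z",np.median(q[:,2]))
q=P[95:215,140:340].reshape(-1,3); m=(q[:,2]>52)&(q[:,2]<66)&(np.linalg.norm(q[:,:2]-[415,-214],axis=1)>45); q=q[m]
print(len(q)); c,s=np.cos(np.radians(-35.4)),np.sin(np.radians(-35.4))
X=q[:,0]*c+q[:,1]*s;Y=-q[:,0]*s+q[:,1]*c
print(np.percentile(X,[2,10,50,90,98]),np.percentile(Y,[1,50,99]))
```

```text
tin [ 416.3385659  -213.42036799   63.        ] 57.013283161836526 56.56751166823799
[ 485.9 -164. ]
[ 408.9 -271.1]
[ 432.8 -125.5]
[ 355.4 -232.5]
[ 447.7 -217.6]
row1 (np.float64(54.286288043643864), np.float64(131.94398969236366)) row4 (np.float64(54.127589770222635), np.float64(132.11057494909932)) cols (np.float64(-35.94338289475626), np.float64(65.5844329793774)) (np.float64(-35.797824342795806), np.float64(65.94989751286373))
centroid holes [ 420.76796977 -198.26978642    3.        ]
rail ends z60 [ 497.98195326 -179.01903513   60.        ] [ 425.71255204 -279.22807882   60.        ] (np.float64(54.20136927659628), np.float64(123.5504706138452)) [ 461.84725265 -229.12355698   60.        ]
85 [ 464.3 -233.7]
92 [ 463.  -232.7]
110 [ 459.5 -230.1]
120 [ 457.5 -228.7]
front lip [ 431.64579254 -105.43743969   12.        ] [ 335.96679301 -238.15811741   12.        ] (np.float64(54.211978026857864), np.float64(163.61310841036922)) [ 383.80629277 -171.79777855   12.        ]
tin top z 61.36086898719721
1180
[504.93806362 506.08077166 509.99717423 513.98099705 523.30947773] [  5.29025301  86.3525134  158.9786543 ]
```

The measurements agree with the given sizes: hole pitch 22, rail 123.6, tin 57. The tin is at (416.3,-213.4) and shelf_grip at (462,-229,38), with the shelf's x yaw at -35.8°. I'm going down on the tin.

Call:
{"fn": "apply_moves", "kwargs": {
  "steps": [
    {"tx": 0.24, "ty": -0.16, "tz": 1, "ax": 0, "ay": 0, "az": 0.1},
    {"tx": 0.23, "ty": -0.16, "tz": 1, "ax": 0, "ay": 0, "az": 0},
    {"tx": 0, "ty": 0, "tz": 1, "ax": 0, "ay": 0, "az": 0},
    {"tx": 0, "ty": 0, "tz": 1, "ax": 0, "ay": 0, "az": 0},
    {"tx": 0, "ty": 0, "tz": 1, "ax": 0, "ay": 0, "az": 0},
    {"tx": 0, "ty": 0, "tz": 1, "ax": 0, "ay": 0, "az": 0},
    {"tx": 0, "ty": 0, "tz": 1, "ax": 0, "ay": 0, "az": 0},
    {"tx": 0, "ty": 0, "tz": 0.9, "ax": 0, "ay": 0, "az": 0}
  ]
}}

```text
time: 3.62
tcp_pos: [414.7, -216.6, 72.5]
ee_rot: [0.951, -0.31, -0.0, 0.001]
wrist_force: [0.4, -0.2, 0.4]
finger_gap: 0.999
```

Run:
```python
from h import *
s=r.state(); print(s["time"],s["tcp_pos"],yaw(),s["wrist_force"])
im,d=r.grab_frame("wrist"); cv2.imwrite("pics/w3.png",im)
```

```text
3.625 [ 414.73109827 -216.59033691   72.53428614] -36.142257142964795 [ 0.43156326 -0.20638925  0.42542512]
```

View pics/w3.png

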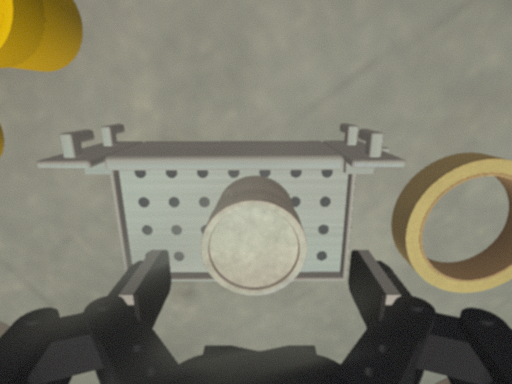

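The tin lid is at (254,247), 3 px left of the jaw centre at about 257. I'll correct by about -2.5 mm in tool y, then descend and close.

Call:
{"fn": "apply_moves", "kwargs": {
  "steps": [
    {"tx": 0, "ty": -0.14, "tz": 1, "ax": 0, "ay": 0, "az": 0},
    {"tx": 0, "ty": 0, "tz": 1, "ax": 0, "ay": 0, "az": 0},
    {"tx": 0, "ty": 0, "tz": 0.35, "ax": 0, "ay": 0, "az": 0},
    {"tx": 0, "ty": 0, "tz": 0, "ax": 0, "ay": 0, "az": 0}
  ]
}}

```text
time: 4.18
tcp_pos: [417.0, -213.4, 26.3]
ee_rot: [0.951, -0.31, -0.0, 0.0]
wrist_force: [0.1, -0.4, -0.4]
finger_gap: 0.999
```

Call:
{"fn": "apply_moves", "kwargs": {
  "steps": [
    {"tx": 0, "ty": 0, "tz": 0, "ax": 0, "ay": 0, "az": 0},
    {"tx": 0, "ty": 0, "tz": 0, "ax": 0, "ay": 0, "az": 0},
    {"tx": 0, "ty": 0, "tz": 0, "ax": 0, "ay": 0, "az": 0},
    {"tx": 0, "ty": 0, "tz": 0, "ax": 0, "ay": 0, "az": 0}
  ],
  "fingers": 0.5,
  "force": 30
}}

```text
time: 4.68
tcp_pos: [418.2, -213.3, 27.4]
ee_rot: [0.951, -0.31, 0.001, 0.0]
wrist_force: [-0.7, 0.4, 6.2]
finger_gap: 0.663
```

Run:
```python
from h import *
s=r.state(); print(s["time"],s["tcp_pos"],yaw(),s["wrist_force"],s["finger_gap"])
```

```text
4.675 [ 418.23142339 -213.26297913   27.35461428] -36.069456887681284 [-0.66528088  0.42294801  6.15886799] 0.6631229875046889
```

Run:
```python
from h import *
D=np.load("w2.npz");K,V=D["K"],D["V"]
print("beaker rim L/R",ray(14,283,K,V,85),ray(73,290,K,V,85)); 
s=r.state()
plan([370,-60,90],-36,9,p0=[s["tcp_pos"][0],s["tcp_pos"][1],90])
```

```text
beaker rim L/R [466.51336915  70.07381859  85.        ] [423.15046732  24.30669668  85.        ]
0 [-0.72, -0.53, -0.0, -0.0]
1 [-0.72, -0.53, -0.0, -0.0]
2 [-0.72, -0.53, -0.0, -0.0]
3 [-0.72, -0.53, -0.0, -0.0]
4 [-0.72, -0.53, -0.0, -0.0]
5 [-0.72, -0.53, -0.0, -0.0]
6 [-0.72, -0.53, -0.0, -0.0]
7 [-0.72, -0.53, -0.0, -0.0]
8 [-0.72, -0.53, -0.0, -0.0]
```

Call:
{"fn": "apply_moves", "kwargs": {
  "steps": [
    {"tx": 0, "ty": 0, "tz": -0.5, "ax": 0, "ay": 0, "az": 0},
    {"tx": 0, "ty": 0, "tz": -1, "ax": 0, "ay": 0, "az": 0},
    {"tx": 0, "ty": 0, "tz": -1, "ax": 0, "ay": 0, "az": 0},
    {"tx": 0, "ty": 0, "tz": -0.7, "ax": 0, "ay": 0, "az": 0}
  ]
}}

```text
time: 5.18
tcp_pos: [417.5, -212.8, 91.3]
ee_rot: [0.951, -0.31, 0.0, 0.0]
wrist_force: [0.5, -0.8, -1.2]
finger_gap: 0.66
```

The grip holds at gap 0.66 with about 1.2 N of load, so I'm carrying it aside.

Call:
{"fn": "apply_moves", "kwargs": {
  "steps": [
    {"tx": -0.7, "ty": -0.52, "tz": 0, "ax": 0, "ay": 0, "az": 0},
    {"tx": -0.72, "ty": -0.53, "tz": 0, "ax": 0, "ay": 0, "az": 0},
    {"tx": -0.72, "ty": -0.53, "tz": 0, "ax": 0, "ay": 0, "az": 0},
    {"tx": -0.72, "ty": -0.53, "tz": 0, "ax": 0, "ay": 0, "az": 0},
    {"tx": -0.72, "ty": -0.53, "tz": 0, "ax": 0, "ay": 0, "az": 0},
    {"tx": -0.72, "ty": -0.53, "tz": 0, "ax": 0, "ay": 0, "az": 0},
    {"tx": -0.72, "ty": -0.53, "tz": 0, "ax": 0, "ay": 0, "az": 0},
    {"tx": -0.72, "ty": -0.53, "tz": 0.5, "ax": 0, "ay": 0, "az": 0},
    {"tx": -0.72, "ty": -0.53, "tz": 1, "ax": 0, "ay": 0, "az": 0},
    {"tx": 0, "ty": 0, "tz": 1, "ax": 0, "ay": 0, "az": 0}
  ]
}}

```text
time: 6.42
tcp_pos: [368.6, -57.9, 40.0]
ee_rot: [0.951, -0.308, 0.0, -0.0]
wrist_force: [0.3, -0.5, -1.6]
finger_gap: 0.662
```

Call:
{"fn": "apply_moves", "kwargs": {
  "steps": [
    {"tx": 0, "ty": 0, "tz": 0.4, "ax": 0, "ay": 0, "az": 0},
    {"tx": 0, "ty": 0, "tz": 0.2, "ax": 0, "ay": 0, "az": 0},
    {"tx": 0, "ty": 0, "tz": 0, "ax": 0, "ay": 0, "az": 0}
  ]
}}

```text
time: 6.8
tcp_pos: [369.3, -59.9, 28.5]
ee_rot: [0.951, -0.31, 0.0, -0.0]
wrist_force: [-0.3, -0.4, -1.2]
finger_gap: 0.663
```

Run:
```python
from h import *
s=r.state(); print(s["time"],s["tcp_pos"],yaw(),s["wrist_force"],s["finger_gap"])
```

```text
6.8 [369.32530884 -59.91560254  28.50411295] -36.10307896632932 [-0.29584157 -0.35573123 -1.22474332] 0.662722205225188
```

Call:
{"fn": "apply_moves", "kwargs": {
  "steps": [
    {"tx": 0, "ty": 0, "tz": 0.12, "ax": 0, "ay": 0, "az": 0},
    {"tx": 0, "ty": 0, "tz": 0.07, "ax": 0, "ay": 0, "az": 0},
    {"tx": 0, "ty": 0, "tz": 0.0, "ax": 0, "ay": 0, "az": 0}
  ]
}}

```text
time: 7.18
tcp_pos: [369.0, -59.8, 24.5]
ee_rot: [0.951, -0.31, 0.0, 0.0]
wrist_force: [0.5, -0.0, -0.9]
finger_gap: 0.66
```

Call:
{"fn": "apply_moves", "kwargs": {
  "steps": [
    {"tx": 0, "ty": 0, "tz": 0.06, "ax": 0, "ay": 0, "az": 0},
    {"tx": 0, "ty": 0, "tz": 0.0, "ax": 0, "ay": 0, "az": 0}
  ]
}}

```text
time: 7.42
tcp_pos: [369.1, -59.8, 24.3]
ee_rot: [0.951, -0.31, -0.0, 0.0]
wrist_force: [-3.4, 1.0, 10.7]
finger_gap: 0.66
```

It touched down, with +10 N and the height held. Opening now.

Call:
{"fn": "apply_moves", "kwargs": {
  "steps": [
    {"tx": 0, "ty": 0, "tz": -0.03, "ax": 0, "ay": 0, "az": 0},
    {"tx": 0, "ty": 0, "tz": 0, "ax": 0, "ay": 0, "az": 0},
    {"tx": 0, "ty": 0, "tz": 0, "ax": 0, "ay": 0, "az": 0},
    {"tx": 0, "ty": 0, "tz": 0, "ax": 0, "ay": 0, "az": 0}
  ],
  "fingers": 1
}}

```text
time: 7.92
tcp_pos: [368.9, -59.8, 23.8]
ee_rot: [0.951, -0.31, -0.0, 0.0]
wrist_force: [0.5, 0.5, 0.3]
finger_gap: 1.0
```

Call:
{"fn": "apply_moves", "kwargs": {
  "steps": [
    {"tx": 0, "ty": 0, "tz": -0.5, "ax": 0, "ay": 0, "az": 0},
    {"tx": 0, "ty": 0, "tz": -1, "ax": 0, "ay": 0, "az": 0},
    {"tx": 0, "ty": 0, "tz": -1, "ax": 0, "ay": 0, "az": 0},
    {"tx": 0, "ty": 0, "tz": -1, "ax": 0, "ay": 0, "az": 0},
    {"tx": 0, "ty": 0, "tz": -1, "ax": 0, "ay": 0, "az": 0}
  ]
}}

```text
time: 8.55
tcp_pos: [369.1, -59.7, 115.2]
ee_rot: [0.951, -0.31, 0.0, -0.0]
wrist_force: [-0.2, -0.4, -1.0]
finger_gap: 1.0
```

Run:
```python
from h import *
s=r.state(); print(s["time"],s["tcp_pos"],yaw(),s["wrist_force"],s["finger_gap"])
K,V=cam("wrist")
im,d=r.grab_frame("wrist"); cv2.imwrite("pics/w4.png",im); np.savez("w4.npz",d=d,K=K,V=V)
plan([462,-229,115],54.2,19)
```

```text
8.55 [369.06236038 -59.7056086  115.17511537] -36.06582542166662 [-0.16457595 -0.39416345 -1.02350466] 1.000475818031421
0 [0.46, 0.22, 0.01, -1.19]
1 [0.44, 0.26, 0.01, -1.19]
2 [0.41, 0.29, 0.01, -1.19]
3 [0.39, 0.32, 0.01, -1.19]
4 [0.36, 0.36, 0.01, -1.19]
5 [0.33, 0.38, 0.01, -1.19]
6 [0.3, 0.41, 0.01, -1.19]
7 [0.26, 0.43, 0.01, -1.19]
8 [0.22, 0.45, 0.01, -1.19]
9 [0.19, 0.47, 0.01, -1.19]
10 [0.15, 0.48, 0.01, -1.19]
11 [0.11, 0.49, 0.01, -1.19]
12 [0.06, 0.5, 0.01, -1.19]
13 [0.02, 0.5, 0.01, -1.19]
14 [-0.02, 0.5, 0.01, -1.19]
15 [-0.06, 0.5, 0.01, -1.19]
16 [-0.1, 0.49, 0.01, -1.19]
17 [-0.14, 0.48, 0.01, -1.19]
18 [-0.18, 0.47, 0.01, -1.19]
TOO FAST
```

View pics/w4.png

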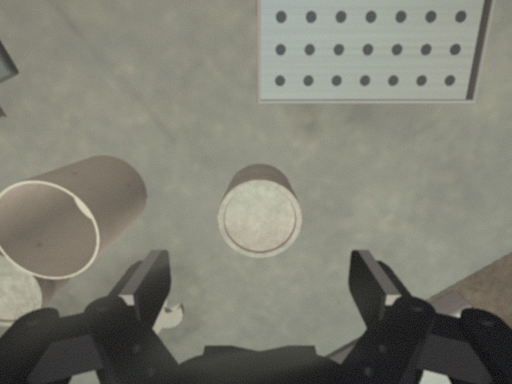

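The tin stands upright on the bench at (260,215). While the gripper is empty I'll go over the rack for a precise look.

Run:
```python
from h import *
D=np.load("w4.npz");K,V=D["K"],D["V"]
print("tin aside",ray(260,217,K,V,60)); print([np.array(ray(u,v,K,V,3)).round(1)[:2].tolist() for u,v in((281,80),(450,80))])
plan([590,105,260],-12,14)
```

```text
tin aside [367.78244756 -58.98915906  60.        ]
[[432.5, -126.5], [354.9, -232.9]]
0 [0.28, -0.94, -0.51, -0.43]
1 [0.31, -0.93, -0.51, -0.43]
2 [0.34, -0.92, -0.51, -0.43]
3 [0.37, -0.91, -0.51, -0.43]
4 [0.39, -0.9, -0.51, -0.43]
5 [0.42, -0.88, -0.51, -0.43]
6 [0.45, -0.87, -0.51, -0.43]
7 [0.47, -0.86, -0.51, -0.43]
8 [0.5, -0.84, -0.51, -0.43]
9 [0.52, -0.83, -0.51, -0.43]
10 [0.55, -0.81, -0.51, -0.43]
11 [0.57, -0.79, -0.51, -0.43]
12 [0.6, -0.78, -0.51, -0.43]
13 [0.62, -0.76, -0.51, -0.43]
```

Call:
{"fn": "apply_moves", "kwargs": {
  "steps": [
    {"tx": 0.28, "ty": -0.94, "tz": -0.51, "ax": 0, "ay": 0, "az": -0.43},
    {"tx": 0.31, "ty": -0.93, "tz": -0.51, "ax": 0, "ay": 0, "az": -0.43},
    {"tx": 0.34, "ty": -0.92, "tz": -0.51, "ax": 0, "ay": 0, "az": -0.43},
    {"tx": 0.37, "ty": -0.91, "tz": -0.51, "ax": 0, "ay": 0, "az": -0.43},
    {"tx": 0.39, "ty": -0.9, "tz": -0.51, "ax": 0, "ay": 0, "az": -0.43},
    {"tx": 0.42, "ty": -0.88, "tz": -0.51, "ax": 0, "ay": 0, "az": -0.43},
    {"tx": 0.45, "ty": -0.87, "tz": -0.51, "ax": 0, "ay": 0, "az": -0.43},
    {"tx": 0.47, "ty": -0.86, "tz": -0.51, "ax": 0, "ay": 0, "az": -0.43},
    {"tx": 0.5, "ty": -0.84, "tz": -0.51, "ax": 0, "ay": 0, "az": -0.43},
    {"tx": 0.52, "ty": -0.83, "tz": -0.51, "ax": 0, "ay": 0, "az": -0.43}
  ]
}}

```text
time: 9.85
tcp_pos: [525.5, 58.9, 216.0]
ee_rot: [0.987, -0.163, -0.0, 0.0]
wrist_force: [0.7, 0.3, 0.0]
finger_gap: 0.999
```

Call:
{"fn": "apply_moves", "kwargs": {
  "steps": [
    {"tx": 0.55, "ty": -0.81, "tz": -0.51, "ax": 0, "ay": 0, "az": -0.43},
    {"tx": 0.57, "ty": -0.79, "tz": -0.51, "ax": 0, "ay": 0, "az": -0.43},
    {"tx": 0.6, "ty": -0.78, "tz": -0.51, "ax": 0, "ay": 0, "az": -0.43},
    {"tx": 0.62, "ty": -0.76, "tz": -0.51, "ax": 0, "ay": 0, "az": -0.43},
    {"tx": 0, "ty": 0, "tz": 0, "ax": 0, "ay": 0, "az": 0},
    {"tx": 0, "ty": 0, "tz": 0, "ax": 0, "ay": 0, "az": 0}
  ]
}}

```text
time: 10.6
tcp_pos: [587.0, 105.1, 256.0]
ee_rot: [0.994, -0.105, -0.001, 0.001]
wrist_force: [-0.4, -1.3, -0.1]
finger_gap: 1.003
```

Run:
```python
from h import *
s=r.state(); print(s["time"],s["tcp_pos"],yaw(),s["joint_vel"].max())
K,V=cam("wrist")
im,d=r.grab_frame("wrist"); cv2.imwrite("pics/w5.png",im); np.savez("w5.npz",d=d,K=K,V=V)
cv2.imwrite("pics/w5c.png",cv2.resize(im[:200,60:460],None,fx=2,fy=2,interpolation=cv2.INTER_CUBIC))
```

```text
10.6 [587.00179511 105.11434671 256.01913367] -12.028587151000211 0.011101349719313723
```

View pics/w5.png

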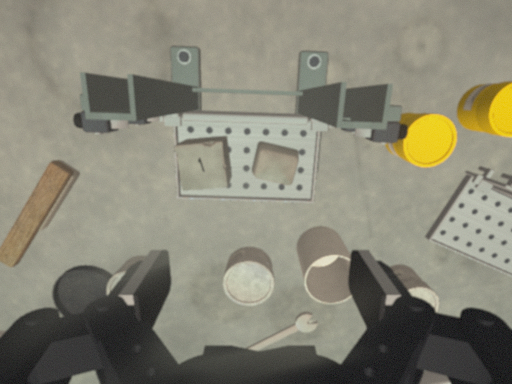

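Run:
```python
from h import *
im=cv2.imread("pics/w5.png")
cv2.imwrite("pics/w5l.png",cv2.resize(im[35:145,65:215],None,fx=5,fy=5,interpolation=cv2.INTER_CUBIC))
cv2.imwrite("pics/w5r.png",cv2.resize(im[35:145,285:435],None,fx=5,fy=5,interpolation=cv2.INTER_CUBIC))
```

View pics/w5l.png

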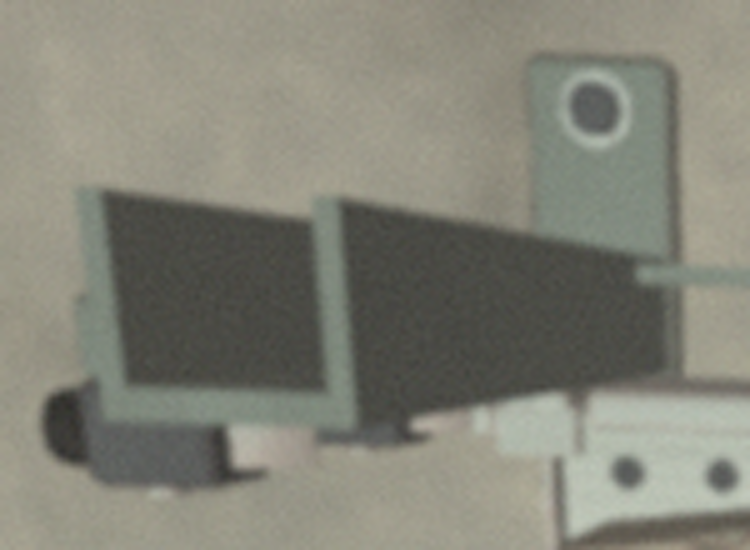

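View pics/w5r.png

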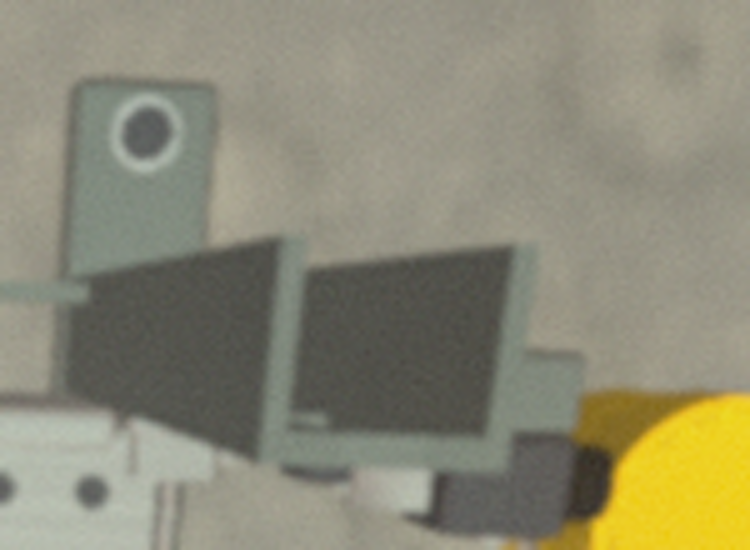

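Run:
```python
from h import *
D=np.load("w5.npz");K,V=D["K"],D["V"]
f=lambda o,x,y,z=210: ray(o+(x+.5)/5-.5,35+(y+.5)/5-.5,K,V,z)[:2]
LO,LI=f(65,103,421),f(65,357,429); RI,RO=f(285,259,463),f(285,510,471)
lo,li=f(65,78,187),f(65,340,199); ri,ro=f(285,281,236),f(285,537,243)
for n,p in dict(LO=LO,LI=LI,RI=RI,RO=RO,lo=lo,li=li,ri=ri,ro=ro).items(): print(n,p.round(1))
A=np.array([LO,LI,RI,RO]); yy=np.array([90,60,-60,-90.])
# fit: p=o+y*e
M=np.c_[np.ones(4),yy]; s,_,_,_=np.linalg.lstsq(M,A,rcond=None); print("origin",s[0],"e",np.linalg.norm(s[1]),"yaw y",np.degrees(np.arctan2(s[1][1],s[1][0])), (A-M@s).round(1).tolist())
print("depth",np.linalg.norm(LO-lo),np.linalg.norm(LI-li),np.linalg.norm(RI-ri),np.linalg.norm(RO-ro))
# full 8-pt rigid fit
src=np.array([[0,90],[0,60],[0,-60],[0,-90],[26,90],[26,60],[26,-60],[26,-90]],float); dst=np.array([LO,LI,RI,RO,lo,li,ri,ro])
a,b=src-src.mean(0),dst-dst.mean(0); U,S,Vt=np.linalg.svd(a.T@b); R=(U@Vt).T; t=dst.mean(0)-R@src.mean(0)
print("rigid",t,np.degrees(np.arctan2(R[1,0],R[0,0])),(dst-(src@R.T+t)).round(1).tolist())
# lower shelf holes z=33
g=lambda u,v,z=33: ray(u,v,K,V,z)[:2]
print([g(u,v).round(1).tolist() for u,v in((190,129),(307,133),(305,187))])
P=cloud(D["d"],K,V)
for n,(u,v) in dict(ls=(196,43+35-35),).items(): pass
print("bench z",np.median(P[150:180,350:370,2]),"frontwall top z",np.median(P[117:119,92:130,2]))
```

```text
LO [672.5 193.3]
LI [665.2 163.9]
RI [636.1  47.1]
RO [628.8  17.5]
lo [697.6 186.3]
li [690.1 157.4]
ri [661.2  41.1]
ro [654.2  12.2]
origin [650.66730255 105.46500041] e 1.0052905698578924 yaw y 76.05124052644695 [[-0.0, 0.0], [0.0, -0.1], [0.0, 0.2], [-0.0, -0.1]]
depth 26.1084786058581 25.740297637711354 25.73979287382784 25.922591667087495
rigid [650.61076598 105.50592112] -13.966719426043968 [[0.1, 0.5], [0.1, 0.2], [0.0, -0.2], [-0.0, -0.6], [0.1, -0.2], [-0.2, -0.0], [-0.2, 0.1], [0.1, 0.3]]
[[645.6, 175.3], [612.4, 42.2], [547.8, 55.5]]
bench z 0.31094423866758203 frontwall top z 210.44795258111753
```

The rack fit is excellent, with residuals of 0.6 mm or less: origin (650.6,105.5), x yaw -13.95°. The shelf was not disturbed. Now to the rail, with the jaws turned across it (tool yaw 54.2°).

Run:
```python
from h import *
plan([462.2,-228.9,120],54.2,20)
```

```text
0 [-0.13, 0.88, 0.34, -0.83]
1 [-0.18, 0.87, 0.34, -0.83]
2 [-0.23, 0.86, 0.34, -0.83]
3 [-0.28, 0.85, 0.34, -0.83]
4 [-0.33, 0.83, 0.34, -0.83]
5 [-0.38, 0.81, 0.34, -0.83]
6 [-0.42, 0.78, 0.34, -0.83]
7 [-0.47, 0.76, 0.34, -0.83]
8 [-0.51, 0.73, 0.34, -0.83]
9 [-0.55, 0.7, 0.34, -0.83]
10 [-0.59, 0.67, 0.34, -0.83]
11 [-0.63, 0.63, 0.34, -0.83]
12 [-0.66, 0.59, 0.34, -0.83]
13 [-0.7, 0.55, 0.34, -0.83]
14 [-0.73, 0.51, 0.34, -0.83]
15 [-0.76, 0.47, 0.34, -0.83]
16 [-0.78, 0.43, 0.34, -0.83]
17 [-0.81, 0.38, 0.34, -0.83]
18 [-0.83, 0.33, 0.34, -0.83]
19 [-0.84, 0.28, 0.34, -0.83]
```

Call:
{"fn": "apply_moves", "kwargs": {
  "steps": [
    {"tx": -0.13, "ty": 0.88, "tz": 0.34, "ax": 0, "ay": 0, "az": -0.83},
    {"tx": -0.18, "ty": 0.87, "tz": 0.34, "ax": 0, "ay": 0, "az": -0.83},
    {"tx": -0.23, "ty": 0.86, "tz": 0.34, "ax": 0, "ay": 0, "az": -0.83},
    {"tx": -0.28, "ty": 0.85, "tz": 0.34, "ax": 0, "ay": 0, "az": -0.83},
    {"tx": -0.33, "ty": 0.83, "tz": 0.34, "ax": 0, "ay": 0, "az": -0.83},
    {"tx": -0.38, "ty": 0.81, "tz": 0.34, "ax": 0, "ay": 0, "az": -0.83},
    {"tx": -0.42, "ty": 0.78, "tz": 0.34, "ax": 0, "ay": 0, "az": -0.83},
    {"tx": -0.47, "ty": 0.76, "tz": 0.34, "ax": 0, "ay": 0, "az": -0.83},
    {"tx": -0.51, "ty": 0.73, "tz": 0.34, "ax": 0, "ay": 0, "az": -0.83},
    {"tx": -0.55, "ty": 0.7, "tz": 0.34, "ax": 0, "ay": 0, "az": -0.83}
  ]
}}

```text
time: 11.9
tcp_pos: [524.3, -62.6, 188.2]
ee_rot: [0.983, 0.184, -0.001, 0.0]
wrist_force: [0.1, 0.1, 0.7]
finger_gap: 1.004
```

Call:
{"fn": "apply_moves", "kwargs": {
  "steps": [
    {"tx": -0.59, "ty": 0.67, "tz": 0.34, "ax": 0, "ay": 0, "az": -0.83},
    {"tx": -0.63, "ty": 0.63, "tz": 0.34, "ax": 0, "ay": 0, "az": -0.83},
    {"tx": -0.66, "ty": 0.59, "tz": 0.34, "ax": 0, "ay": 0, "az": -0.83},
    {"tx": -0.7, "ty": 0.55, "tz": 0.34, "ax": 0, "ay": 0, "az": -0.83},
    {"tx": -0.73, "ty": 0.51, "tz": 0.34, "ax": 0, "ay": 0, "az": -0.83},
    {"tx": -0.76, "ty": 0.47, "tz": 0.34, "ax": 0, "ay": 0, "az": -0.83},
    {"tx": -0.78, "ty": 0.43, "tz": 0.34, "ax": 0, "ay": 0, "az": -0.83},
    {"tx": -0.81, "ty": 0.38, "tz": 0.34, "ax": 0, "ay": 0, "az": -0.83},
    {"tx": -0.83, "ty": 0.33, "tz": 0.34, "ax": 0, "ay": 0, "az": -0.83},
    {"tx": -0.84, "ty": 0.28, "tz": 0.34, "ax": 0, "ay": 0, "az": -0.83}
  ]
}}

```text
time: 13.15
tcp_pos: [462.0, -229.2, 120.3]
ee_rot: [0.889, 0.457, -0.001, -0.0]
wrist_force: [0.3, 0.3, 0.1]
finger_gap: 1.0
```

Call:
{"fn": "apply_moves", "kwargs": {
  "steps": [
    {"tx": 0, "ty": 0, "tz": 0, "ax": 0, "ay": 0, "az": 0},
    {"tx": 0, "ty": 0, "tz": 0, "ax": 0, "ay": 0, "az": 0}
  ]
}}

```text
time: 13.4
tcp_pos: [463.5, -227.5, 120.9]
ee_rot: [0.89, 0.457, 0.0, -0.0]
wrist_force: [0.1, -0.3, 0.6]
finger_gap: 1.001
```

Run:
```python
from h import *
s=r.state(); print(s["time"],s["tcp_pos"],yaw(),s["qpos"].round(2))
K,V=cam("wrist")
im,d=r.grab_frame("wrist"); cv2.imwrite("pics/w6.png",im); np.savez("w6.npz",d=d,K=K,V=V)
```

```text
13.4 [ 463.53296246 -227.4946582   120.90713145] 54.37192530274807 [ 0.8   0.38 -0.49  1.75  0.2   1.06 -0.37]
```

View pics/w6.png

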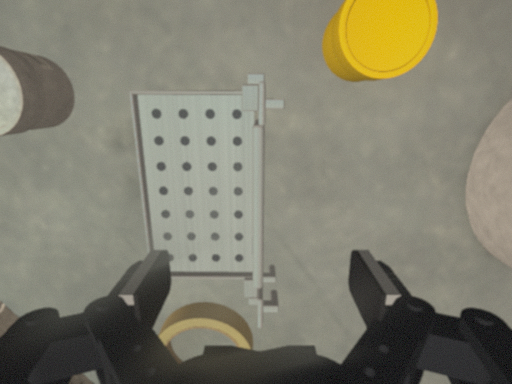

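The rail is at u≈258, centred between the jaws (257), with the tray to the left and clear space on the right. Descending to the pinch.

Call:
{"fn": "apply_moves", "kwargs": {
  "steps": [
    {"tx": -0.07, "ty": 0, "tz": 1, "ax": 0, "ay": 0, "az": 0},
    {"tx": 0, "ty": 0, "tz": 1, "ax": 0, "ay": 0, "az": 0},
    {"tx": 0, "ty": 0, "tz": 1, "ax": 0, "ay": 0, "az": 0},
    {"tx": 0, "ty": 0, "tz": 1, "ax": 0, "ay": 0, "az": 0},
    {"tx": 0, "ty": 0, "tz": 0.62, "ax": 0, "ay": 0, "az": 0},
    {"tx": 0, "ty": 0, "tz": 0, "ax": 0, "ay": 0, "az": 0}
  ]
}}

```text
time: 14.2
tcp_pos: [462.4, -228.6, 27.7]
ee_rot: [0.889, 0.458, -0.0, -0.001]
wrist_force: [0.1, -0.6, -0.6]
finger_gap: 0.995
```

Run:
```python
from h import *
s=r.state(); print(s["time"],s["tcp_pos"],yaw(),s["wrist_force"])
K,V=cam("wrist")
im,d=r.grab_frame("wrist"); cv2.imwrite("pics/w7.png",im); np.savez("w7.npz",d=d,K=K,V=V)
```

```text
14.2 [ 462.37747518 -228.56241788   27.73847044] 54.460705240551476 [ 0.12300541 -0.64913827 -0.6122165 ]
```

View pics/w7.png

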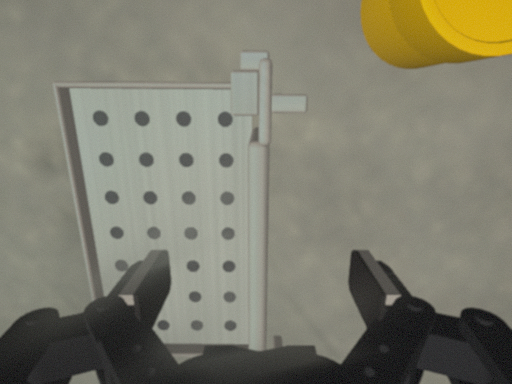

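The rail is at u≈258, midway between the pads. Closing.

Call:
{"fn": "apply_moves", "kwargs": {
  "steps": [
    {"tx": 0, "ty": 0, "tz": 0, "ax": 0, "ay": 0, "az": 0},
    {"tx": 0, "ty": 0, "tz": 0, "ax": 0, "ay": 0, "az": 0},
    {"tx": 0, "ty": 0, "tz": 0, "ax": 0, "ay": 0, "az": 0},
    {"tx": 0, "ty": 0, "tz": 0, "ax": 0, "ay": 0, "az": 0},
    {"tx": 0, "ty": 0, "tz": 0, "ax": 0, "ay": 0, "az": 0},
    {"tx": 0, "ty": 0, "tz": 0, "ax": 0, "ay": 0, "az": 0},
    {"tx": 0, "ty": 0, "tz": 0, "ax": 0, "ay": 0, "az": 0}
  ],
  "fingers": 0,
  "force": 110
}}

```text
time: 15.12
tcp_pos: [462.3, -229.1, 28.6]
ee_rot: [0.889, 0.457, -0.0, -0.0]
wrist_force: [-2.4, 1.2, 5.4]
finger_gap: 0.078
```

Gripped: gap 0.078, about 8 mm. From here shelf_grip z = TCP z + 9.4, so entry is at TCP z ≈ 155.6 and home ≈ 138.6. Lifting straight up.

Call:
{"fn": "apply_moves", "kwargs": {
  "steps": [
    {"tx": 0, "ty": 0, "tz": -0.3, "ax": 0, "ay": 0, "az": 0},
    {"tx": 0, "ty": 0, "tz": -0.7, "ax": 0, "ay": 0, "az": 0},
    {"tx": 0, "ty": 0, "tz": -1, "ax": 0, "ay": 0, "az": 0},
    {"tx": 0, "ty": 0, "tz": -1, "ax": 0, "ay": 0, "az": 0},
    {"tx": 0, "ty": 0, "tz": -1, "ax": 0, "ay": 0, "az": 0},
    {"tx": 0, "ty": 0, "tz": -1, "ax": 0, "ay": 0, "az": 0}
  ]
}}

```text
time: 15.88
tcp_pos: [462.7, -229.4, 129.3]
ee_rot: [0.889, 0.457, 0.0, 0.0]
wrist_force: [0.5, 1.3, -4.7]
finger_gap: 0.071
```

Run:
```python
from h import *
s=r.state(); print(s["time"],s["tcp_pos"],yaw(),s["wrist_force"],s["wrist_torque"],s["finger_gap"])
K,V=cam("wrist")
im,d=r.grab_frame("wrist"); cv2.imwrite("pics/w8.png",im)
p=s["tcp_pos"]
plan([536.8,-20.8,172],76.1,12)
plan([606.9,116.4,172],76.1,8,p0=[536.8,-20.8,172],y0=76.1)
```

```text
15.875 [ 462.69979155 -229.42890496  129.3002137 ] 54.415931085353634 [ 0.47976553  1.25757576 -4.6744861 ] [-0.09314166 -0.12558199 -0.03136664] 0.07119042302683537
0 [0.88, -0.26, -0.17, -0.45]
1 [0.89, -0.23, -0.17, -0.45]
2 [0.9, -0.21, -0.17, -0.45]
3 [0.91, -0.18, -0.17, -0.45]
4 [0.91, -0.15, -0.17, -0.45]
5 [0.91, -0.12, -0.17, -0.45]
6 [0.92, -0.09, -0.17, -0.45]
7 [0.92, -0.06, -0.17, -0.45]
8 [0.92, -0.03, -0.17, -0.45]
9 [0.92, -0.0, -0.17, -0.45]
10 [0.92, 0.02, -0.17, -0.45]
11 [0.92, 0.05, -0.17, -0.45]
0 [0.94, 0.22, -0.0, -0.0]
1 [0.94, 0.22, -0.0, -0.0]
2 [0.94, 0.22, -0.0, -0.0]
3 [0.94, 0.22, -0.0, -0.0]
4 [0.94, 0.22, -0.0, -0.0]
5 [0.94, 0.22, -0.0, -0.0]
6 [0.94, 0.22, -0.0, -0.0]
7 [0.94, 0.22, -0.0, -0.0]
```

View pics/w8.png

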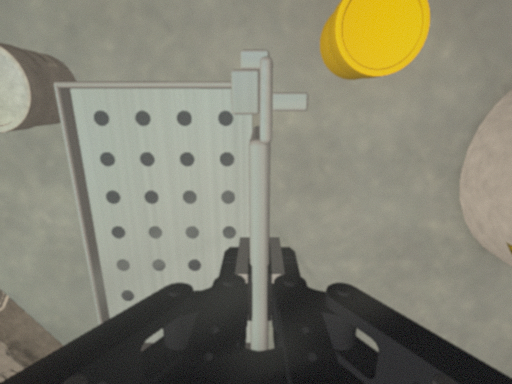

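The shelf is held and level, with its outline unchanged from before the lift. Moving to the rack by way of the waypoint.

Call:
{"fn": "apply_moves", "kwargs": {
  "steps": [
    {"tx": 0.6, "ty": -0.18, "tz": -0.3, "ax": 0, "ay": 0, "az": -0.45},
    {"tx": 0.89, "ty": -0.25, "tz": -0.3, "ax": 0, "ay": 0, "az": -0.45},
    {"tx": 0.9, "ty": -0.22, "tz": -0.3, "ax": 0, "ay": 0, "az": -0.45},
    {"tx": 0.91, "ty": -0.19, "tz": -0.3, "ax": 0, "ay": 0, "az": -0.45},
    {"tx": 0.91, "ty": -0.16, "tz": -0.3, "ax": 0, "ay": 0, "az": -0.45},
    {"tx": 0.91, "ty": -0.13, "tz": -0.3, "ax": 0, "ay": 0, "az": -0.45},
    {"tx": 0.92, "ty": -0.1, "tz": -0.3, "ax": 0, "ay": 0, "az": -0.45},
    {"tx": 0.92, "ty": -0.07, "tz": 0, "ax": 0, "ay": 0, "az": -0.45},
    {"tx": 0.92, "ty": -0.04, "tz": 0, "ax": 0, "ay": 0, "az": -0.45},
    {"tx": 0.92, "ty": -0.02, "tz": 0, "ax": 0, "ay": 0, "az": -0.45}
  ]
}}

```text
time: 17.18
tcp_pos: [519.4, -58.7, 170.0]
ee_rot: [0.806, 0.591, -0.0, -0.0]
wrist_force: [0.4, 0.7, -4.0]
finger_gap: 0.073
```

Call:
{"fn": "apply_moves", "kwargs": {
  "steps": [
    {"tx": 0.92, "ty": 0.01, "tz": 0, "ax": 0, "ay": 0, "az": -0.45},
    {"tx": 0.92, "ty": 0.04, "tz": 0, "ax": 0, "ay": 0, "az": -0.45},
    {"tx": 0.2, "ty": 0, "tz": 0, "ax": 0, "ay": 0, "az": 0}
  ]
}}

```text
time: 17.55
tcp_pos: [532.2, -18.5, 170.4]
ee_rot: [0.787, 0.617, 0.001, -0.0]
wrist_force: [-0.0, -0.1, -4.2]
finger_gap: 0.077
```

```bash
cat >> h.py <<'E'
RO=np.array([650.6,105.5]); RY=-13.95
def rack(p):
    a=np.radians(RY); d=np.array(p[:2])-RO; c,s=np.cos(a),np.sin(a)
    return np.array([c*d[0]+s*d[1],-s*d[0]+c*d[1]])
def stat():
    s=r.state(); print(round(s["time"],2),"tcp",s["tcp_pos"].round(1),"rack",rack(s["tcp_pos"]).round(1),"yaw",round(yaw(),2),"F",s["wrist_force"].round(1),"T",s["wrist_torque"].round(2),"gap",round(s["finger_gap"],3)); return s
E
python3 - <<'E'
from h import *
s=stat()
plan([606.9,116.4,172],76.1,8)
E
```

```text
17.55 tcp [532.2 -18.5 170.4] rack [ -85.  -148.9] yaw 76.21 F [-0.  -0.1 -4.2] T [-0.08 -0.07 -0.  ] gap 0.077
0 [0.93, 0.25, -0.01, 0.0]
1 [0.93, 0.25, -0.01, 0.0]
2 [0.93, 0.25, -0.01, 0.0]
3 [0.93, 0.25, -0.01, 0.0]
4 [0.93, 0.25, -0.01, 0.0]
5 [0.93, 0.25, -0.01, 0.0]
6 [0.93, 0.25, -0.01, 0.0]
7 [0.93, 0.25, -0.01, 0.0]
```

Call:
{"fn": "apply_moves", "kwargs": {
  "steps": [
    {"tx": 0.93, "ty": 0.25, "tz": 0, "ax": 0, "ay": 0, "az": 0},
    {"tx": 0.93, "ty": 0.25, "tz": 0, "ax": 0, "ay": 0, "az": 0},
    {"tx": 0.93, "ty": 0.25, "tz": 0, "ax": 0, "ay": 0, "az": 0},
    {"tx": 0.93, "ty": 0.25, "tz": 0, "ax": 0, "ay": 0, "az": 0},
    {"tx": 0.93, "ty": 0.25, "tz": 0, "ax": 0, "ay": 0, "az": 0},
    {"tx": 0.93, "ty": 0.25, "tz": 0, "ax": 0, "ay": 0, "az": 0},
    {"tx": 0.93, "ty": 0.25, "tz": 0, "ax": 0, "ay": 0, "az": 0},
    {"tx": 0.93, "ty": 0.25, "tz": 0.4, "ax": 0, "ay": 0, "az": 0},
    {"tx": 0, "ty": 0, "tz": 0.3, "ax": 0, "ay": 0, "az": 0},
    {"tx": 0, "ty": 0, "tz": 0, "ax": 0, "ay": 0, "az": 0}
  ]
}}

```text
time: 18.8
tcp_pos: [605.8, 111.8, 155.1]
ee_rot: [0.788, 0.615, -0.002, 0.0]
wrist_force: [-0.3, -0.0, -4.4]
finger_gap: 0.078
```

Run:
```python
from h import *
s=stat()
K,V=cam("wrist")
im,d=r.grab_frame("wrist"); cv2.imwrite("pics/w9.png",im); np.savez("w9.npz",d=d,K=K,V=V)
im,d=r.grab_frame("scene"); cv2.imwrite("pics/s9.png",cv2.resize(im[130:250,150:300],None,fx=5,fy=5,interpolation=cv2.INTER_CUBIC))
stat()
```

```text
18.8 tcp [605.8 111.8 155.1] rack [-45.   -4.7] yaw 75.94 F [-0.3 -0.  -4.4] T [-0.06 -0.09  0.  ] gap 0.078
18.9 tcp [606.5 111.9 156.1] rack [-44.3  -4.5] yaw 75.89 F [-0.8  0.6 -4.4] T [-0.01 -0.06 -0.  ] gap 0.076
```

View pics/w9.png

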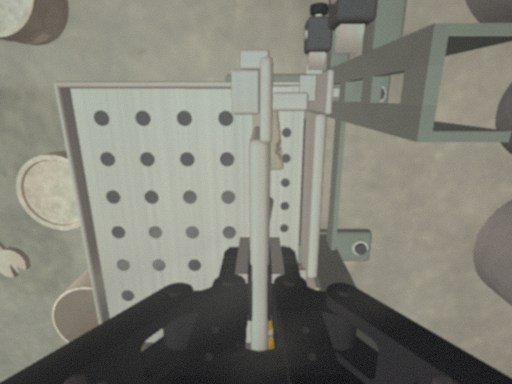

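View pics/s9.png

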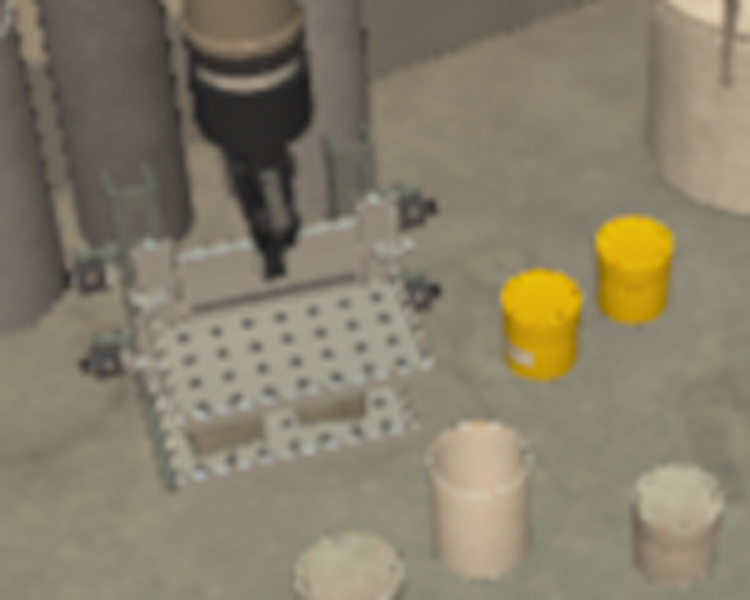

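The shelf stands in front of the upper slots, 4.6 mm short in rack y. I'll verify that with the plate and upright edges in the wrist picture: plate strip (265,58)–(265,140), upright front corners (420,138) and (437,27).

Run:
```python
from h import *
D=np.load("w9.npz");K,V=D["K"],D["V"]
im=cv2.imread("pics/w9.png"); cv2.imwrite("pics/w9c.png",cv2.resize(im[15:165,225:445],None,fx=3.6,fy=3.6,interpolation=cv2.INTER_CUBIC))
for z in (195,199): print("plate",[rack(ray(265,v,K,V,z)) for v in(58,140)])
print("upright",[rack(ray(u,v,K,V,210)).round(1) for u,v in((420,138),(437,26))])
P=cloud(D["d"],K,V); print("plate z",P[80:130:10,264:267,2].round(0).tolist(), "tray z", np.median(P[130:150,120:200,2]),P[200:230,110:150,2].mean())
```

```text
plate [array([-42.56198153,  83.67311079]), array([-42.49000339,  58.59201944])]
plate [array([-42.62621149,  83.22050875]), array([-42.55702963,  59.11379094])]
upright [array([ 1.2, 61. ]), array([ 1.1, 89.4])]
plate z [[199.0, 199.0, 199.0], [198.0, 199.0, 199.0], [199.0, 198.0, 199.0], [198.0, 199.0, 199.0], [199.0, 199.0, 200.0]] tray z 129.83479706414246 130.7381450694229
```

View pics/w9c.png

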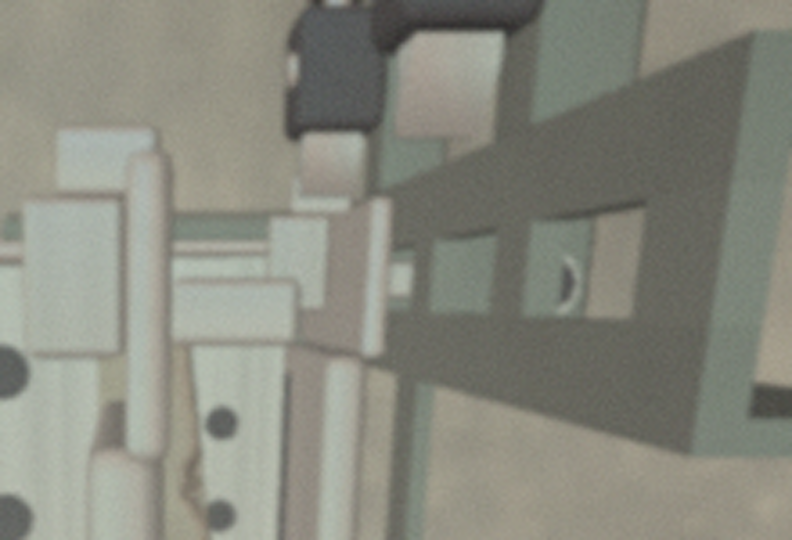

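The plate centre is at rack y 71.1 and the upright centre at 75.2, so I shift +4.3 mm. Heights check out: plate top 199, tray floor 130, which means the entry height is right.

Call:
{"fn": "apply_moves", "kwargs": {
  "steps": [
    {"tx": 0.215, "ty": 0, "tz": 0, "ax": 0, "ay": 0, "az": -0.03},
    {"tx": 0, "ty": 0.3, "tz": 0, "ax": 0, "ay": 0, "az": 0},
    {"tx": 0, "ty": 0.5, "tz": 0, "ax": 0, "ay": 0, "az": 0},
    {"tx": 0, "ty": 0, "tz": 0, "ax": 0, "ay": 0, "az": 0},
    {"tx": 0, "ty": 0, "tz": 0, "ax": 0, "ay": 0, "az": 0}
  ]
}}

```text
time: 19.52
tcp_pos: [623.1, 114.0, 156.1]
ee_rot: [0.787, 0.616, -0.0, -0.0]
wrist_force: [-0.3, -0.3, -4.6]
finger_gap: 0.073
```

Run:
```python
from h import *
stat()
K,V=cam("wrist")
im,d=r.grab_frame("wrist"); cv2.imwrite("pics/w10.png",im[15:165,225:445])
print("plate",[rack(ray(265,v,K,V,199)) for v in(58,140)])
stat()
```

```text
19.52 tcp [623.1 114.  156.1] rack [-28.7   1.6] yaw 76.11 F [-0.3 -0.3 -4.6] T [ 0.07 -0.06 -0.01] gap 0.073
plate [array([-26.70653459,  89.59586336]), array([-26.56295699,  65.20078605])]
19.57 tcp [623.  114.2 156.1] rack [-28.9   1.8] yaw 76.13 F [ 0.3  0.9 -4.3] T [-0.02 -0.11  0.01] gap 0.078
```

View pics/w10.png

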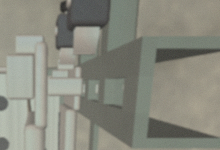

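It overshot in y by about 2 mm, with the plate centre at 77.4, so I'll correct back.

Call:
{"fn": "apply_moves", "kwargs": {
  "steps": [
    {"tx": -0.1, "ty": 0, "tz": 0, "ax": 0, "ay": 0, "az": 0},
    {"tx": 0, "ty": 0, "tz": 0, "ax": 0, "ay": 0, "az": 0},
    {"tx": 0, "ty": 0, "tz": 0, "ax": 0, "ay": 0, "az": 0}
  ]
}}

```text
time: 19.95
tcp_pos: [622.6, 112.1, 156.3]
ee_rot: [0.787, 0.617, -0.0, 0.0]
wrist_force: [-0.5, 0.2, -5.0]
finger_gap: 0.075
```

Run:
```python
from h import *
stat()
im,d=r.grab_frame("wrist"); cv2.imwrite("pics/w11.png",cv2.resize(im[15:165,225:445],None,fx=3.6,fy=3.6,interpolation=cv2.INTER_CUBIC))
stat()
```

```text
19.95 tcp [622.6 112.1 156.3] rack [-28.7  -0.4] yaw 76.13 F [-0.5  0.2 -5. ] T [ 0.02 -0.07  0.02] gap 0.075
20.0 tcp [622.6 112.2 156.4] rack [-28.7  -0.3] yaw 76.13 F [-0.  -0.  -5.2] T [-0.01 -0.16  0.05] gap 0.074
```

View pics/w11.png

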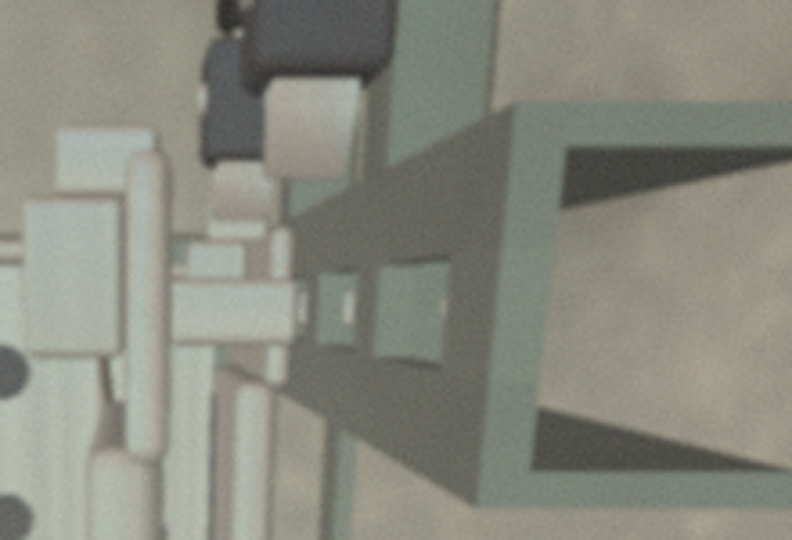

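The tab (crop y≈311) lines up with the slots (y≈310–315). Advancing into the slots.

Call:
{"fn": "apply_moves", "kwargs": {
  "steps": [
    {"tx": 0, "ty": 0.35, "tz": 0, "ax": 0, "ay": 0, "az": 0},
    {"tx": 0, "ty": 0.35, "tz": 0, "ax": 0, "ay": 0, "az": 0},
    {"tx": 0, "ty": 0.2, "tz": 0, "ax": 0, "ay": 0, "az": 0},
    {"tx": 0, "ty": 0, "tz": 0, "ax": 0, "ay": 0, "az": 0}
  ]
}}

```text
time: 20.5
tcp_pos: [640.6, 107.5, 156.1]
ee_rot: [0.788, 0.616, -0.0, -0.0]
wrist_force: [-0.1, 0.4, -4.2]
finger_gap: 0.071
```

Run:
```python
from h import *
stat()
```

```text
20.5 tcp [640.6 107.5 156.1] rack [-10.2  -0.4] yaw 76.09 F [-0.1  0.4 -4.2] T [-0.   -0.06  0.04] gap 0.071
```

No contact force, and the tabs are in the slots. Going on until the plates touch.

Call:
{"fn": "apply_moves", "kwargs": {
  "steps": [
    {"tx": 0, "ty": 0.2, "tz": 0, "ax": 0, "ay": 0, "az": 0},
    {"tx": 0, "ty": 0.1, "tz": 0, "ax": 0, "ay": 0, "az": 0},
    {"tx": 0, "ty": 0, "tz": 0, "ax": 0, "ay": 0, "az": 0}
  ]
}}

```text
time: 20.88
tcp_pos: [646.1, 106.3, 156.2]
ee_rot: [0.787, 0.616, -0.0, 0.0]
wrist_force: [0.3, -0.1, -4.7]
finger_gap: 0.077
```

Run:
```python
from h import *
stat()
```

```text
20.88 tcp [646.1 106.3 156.2] rack [-4.6 -0.3] yaw 76.12 F [ 0.3 -0.1 -4.7] T [-0.01 -0.09 -0.01] gap 0.077
```

Call:
{"fn": "apply_moves", "kwargs": {
  "steps": [
    {"tx": 0, "ty": 0.06, "tz": 0, "ax": 0, "ay": 0, "az": 0},
    {"tx": 0, "ty": 0.06, "tz": 0, "ax": 0, "ay": 0, "az": 0},
    {"tx": 0, "ty": 0, "tz": 0, "ax": 0, "ay": 0, "az": 0}
  ]
}}

```text
time: 21.25
tcp_pos: [646.3, 106.4, 156.1]
ee_rot: [0.787, 0.617, -0.002, -0.001]
wrist_force: [-6.0, -0.1, -2.2]
finger_gap: 0.073
```

Run:
```python
from h import *
stat()
```

```text
21.25 tcp [646.3 106.4 156.1] rack [-4.4 -0.1] yaw 76.18 F [-6.  -0.1 -2.2] T [ 0.01  0.84 -0.11] gap 0.073
```

The plates touch the uprights (-6 N, x = -4.4). I'll ease the push a little and go down.

Call:
{"fn": "apply_moves", "kwargs": {
  "steps": [
    {"tx": 0, "ty": -0.07, "tz": 0.1, "ax": 0, "ay": 0, "az": 0},
    {"tx": 0, "ty": 0, "tz": 0.2, "ax": 0, "ay": 0, "az": 0},
    {"tx": 0, "ty": 0, "tz": 0.2, "ax": 0, "ay": 0, "az": 0},
    {"tx": 0, "ty": 0, "tz": 0, "ax": 0, "ay": 0, "az": 0}
  ]
}}

```text
time: 21.75
tcp_pos: [646.6, 107.2, 147.8]
ee_rot: [0.787, 0.617, 0.0, -0.0]
wrist_force: [-6.1, -0.4, 3.5]
finger_gap: 0.076
```

Run:
```python
from h import *
stat()
```

```text
21.75 tcp [646.6 107.2 147.8] rack [-4.3  0.6] yaw 76.15 F [-6.1 -0.4  3.5] T [ 0.15  1.   -0.17] gap 0.076
```

Call:
{"fn": "apply_moves", "kwargs": {
  "steps": [
    {"tx": 0, "ty": -0.04, "tz": 0.15, "ax": 0, "ay": 0, "az": 0},
    {"tx": 0, "ty": 0, "tz": 0.15, "ax": 0, "ay": 0, "az": 0},
    {"tx": 0, "ty": 0, "tz": 0.15, "ax": 0, "ay": 0, "az": 0},
    {"tx": 0, "ty": 0, "tz": 0, "ax": 0, "ay": 0, "az": 0}
  ]
}}

```text
time: 22.25
tcp_pos: [646.4, 106.4, 138.6]
ee_rot: [0.787, 0.617, 0.0, 0.0]
wrist_force: [-6.0, -0.4, 4.9]
finger_gap: 0.077
```

Run:
```python
from h import *
stat()
```

```text
22.25 tcp [646.4 106.4 138.6] rack [-4.3 -0.1] yaw 76.12 F [-6.  -0.4  4.9] T [-0.04  0.96 -0.08] gap 0.077
```

Call:
{"fn": "apply_moves", "kwargs": {
  "steps": [
    {"tx": 0, "ty": 0, "tz": 0.08, "ax": 0, "ay": 0, "az": 0},
    {"tx": 0, "ty": 0, "tz": 0.06, "ax": 0, "ay": 0, "az": 0},
    {"tx": 0, "ty": 0, "tz": 0, "ax": 0, "ay": 0, "az": 0}
  ]
}}

```text
time: 22.62
tcp_pos: [646.5, 106.4, 138.5]
ee_rot: [0.787, 0.616, 0.001, 0.001]
wrist_force: [-8.6, -1.7, 14.4]
finger_gap: 0.075
```

Run:
```python
from h import *
stat()
im,d=r.grab_frame("wrist"); cv2.imwrite("pics/w12.png",im)
K,V=cam("wrist"); P=cloud(d,K,V); print("plate z",np.median(P[80:130,264:267,2]),"tray",np.median(P[130:150,120:200,2]))
```

```text
22.62 tcp [646.5 106.4 138.5] rack [-4.2 -0.1] yaw 76.11 F [-8.6 -1.7 14.4] T [-0.39  1.75 -0.05] gap 0.075
plate z 182.39260278643738 tray 113.2806241890949
```

View pics/w12.png

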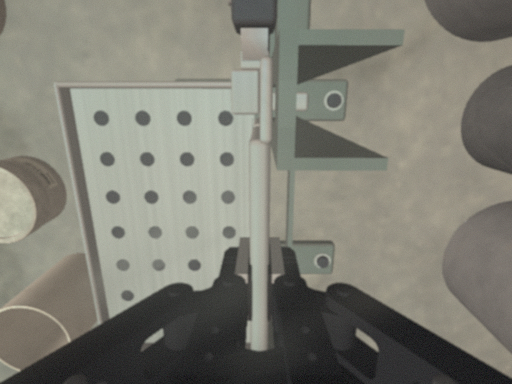

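It is at the hard stop: z held at 138.5 while the force rose, plate top 182.4, tray floor 113.3. That is home. One firmer press to be sure of the catches, then release.

Call:
{"fn": "apply_moves", "kwargs": {
  "steps": [
    {"tx": 0, "ty": 0, "tz": 0.1, "ax": 0, "ay": 0, "az": 0},
    {"tx": 0, "ty": 0, "tz": 0, "ax": 0, "ay": 0, "az": 0}
  ]
}}

```text
time: 22.92
tcp_pos: [646.5, 106.4, 138.4]
ee_rot: [0.787, 0.616, 0.001, 0.001]
wrist_force: [-10.3, -2.5, 20.1]
finger_gap: 0.073
```

Call:
{"fn": "apply_moves", "kwargs": {
  "steps": [
    {"tx": 0, "ty": 0, "tz": -0.18, "ax": 0, "ay": 0, "az": 0},
    {"tx": 0, "ty": 0, "tz": 0, "ax": 0, "ay": 0, "az": 0}
  ]
}}

```text
time: 23.18
tcp_pos: [646.4, 106.4, 138.6]
ee_rot: [0.787, 0.616, 0.001, 0.001]
wrist_force: [-7.3, -0.8, 9.3]
finger_gap: 0.07
```

Call:
{"fn": "apply_moves", "kwargs": {
  "steps": [
    {"tx": 0, "ty": 0, "tz": 0, "ax": 0, "ay": 0, "az": 0},
    {"tx": 0, "ty": 0, "tz": 0, "ax": 0, "ay": 0, "az": 0},
    {"tx": 0, "ty": 0, "tz": 0, "ax": 0, "ay": 0, "az": 0},
    {"tx": 0, "ty": 0, "tz": 0, "ax": 0, "ay": 0, "az": 0}
  ],
  "fingers": 0.55
}}

```text
time: 23.68
tcp_pos: [646.4, 106.2, 135.8]
ee_rot: [0.787, 0.616, 0.0, 0.0]
wrist_force: [0.3, -0.0, 0.7]
finger_gap: 0.549
```

Run:
```python
from h import *
stat()
K,V=cam("wrist")
im,d=r.grab_frame("wrist"); cv2.imwrite("pics/w13.png",im)
P=cloud(d,K,V); print("plate z",np.median(P[80:130,264:267,2]),"tray",np.median(P[130:150,120:200,2]))
```

```text
23.68 tcp [646.4 106.2 135.8] rack [-4.2 -0.3] yaw 76.12 F [ 0.3 -0.   0.7] T [-0.01  0.06 -0.04] gap 0.549
plate z 175.7003037914299 tray 111.13208158026757
```

View pics/w13.png

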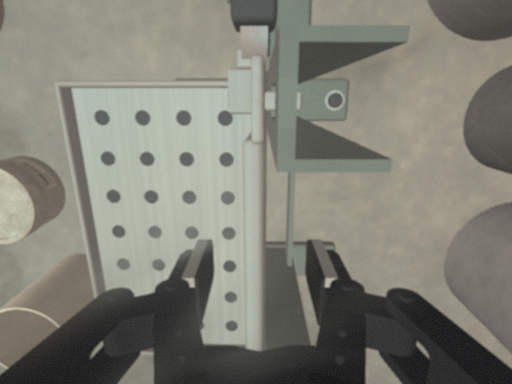

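The fingers are open and clear. The rail moved slightly to the left (u 265→258), so I'll raise the gripper and check tilt and catches.

Call:
{"fn": "apply_moves", "kwargs": {
  "steps": [
    {"tx": 0, "ty": 0, "tz": -0.5, "ax": 0, "ay": 0, "az": 0},
    {"tx": 0, "ty": 0, "tz": -1, "ax": 0, "ay": 0, "az": 0},
    {"tx": 0, "ty": 0, "tz": -1, "ax": 0, "ay": 0, "az": 0},
    {"tx": 0, "ty": 0, "tz": -1, "ax": 0, "ay": 0, "az": 0},
    {"tx": 0, "ty": 0, "tz": -1, "ax": 0, "ay": 0, "az": 0},
    {"tx": 0, "ty": 0, "tz": -0.5, "ax": 0, "ay": 0, "az": 0},
    {"tx": 0, "ty": 0, "tz": 0, "ax": 0, "ay": 0, "az": 0},
    {"tx": 0, "ty": 0, "tz": 0, "ax": 0, "ay": 0, "az": 0}
  ]
}}

```text
time: 24.72
tcp_pos: [645.8, 106.1, 235.2]
ee_rot: [0.787, 0.617, -0.001, -0.0]
wrist_force: [0.3, -0.4, -0.6]
finger_gap: 0.549
```

Run:
```python
from h import *
stat()
K,V=cam("wrist")
im,d=r.grab_frame("wrist"); cv2.imwrite("pics/w14.png",im); np.savez("w14.npz",d=d,K=K,V=V)
P=cloud(d,K,V).reshape(-1,3)
a=np.array([rack(p) for p in P]); m=(a[:,0]>-98)&(a[:,0]<-15)&(abs(a[:,1])<78)&(abs(P[:,2]-113)<9)
A=np.c_[a[m]+[55,0],np.ones(m.sum())]; c,_,_,_=np.linalg.lstsq(A,P[m,2],rcond=None); print(m.sum(),"tray slope x,y,z0",c, "std",(P[m,2]-A@c).std())
im,d=r.grab_frame("scene"); cv2.imwrite("pics/s14.png",cv2.resize(im[130:250,150:300],None,fx=5,fy=5,interpolation=cv2.INTER_CUBIC))
```

```text
24.73 tcp [645.8 106.1 235.2] rack [-4.8 -0.6] yaw 76.13 F [ 0.3 -0.4 -0.6] T [0.02 0.03 0.04] gap 0.549
14652 tray slope x,y,z0 [3.79918787e-02 2.72041588e-04 1.11262337e+02] std 0.6736700844469237
```

View pics/w14.png

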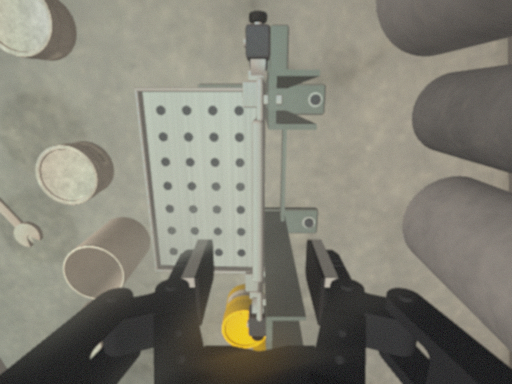

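View pics/s14.png

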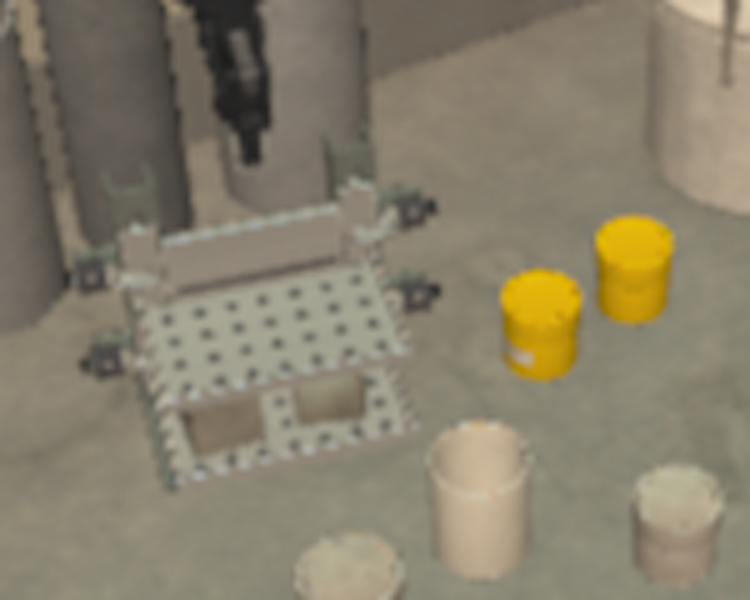

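The tray tilts 0.038 rad forward (limit 0.08). The grip height is 113.2 + 35 ≈ 148, which matches home. Now the catches, enlarged.

Run:
```python
from h import *
im=cv2.imread("pics/w14.png"); cv2.imwrite("pics/w14l.png",cv2.resize(im[0:120,210:340],None,fx=5,fy=5,interpolation=cv2.INTER_CUBIC))
im=cv2.imread("pics/w12.png"); cv2.imwrite("pics/w12l.png",cv2.resize(im[0:120,210:340],None,fx=5,fy=5,interpolation=cv2.INTER_CUBIC))
```

```text
(no output)
```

View pics/w14l.png

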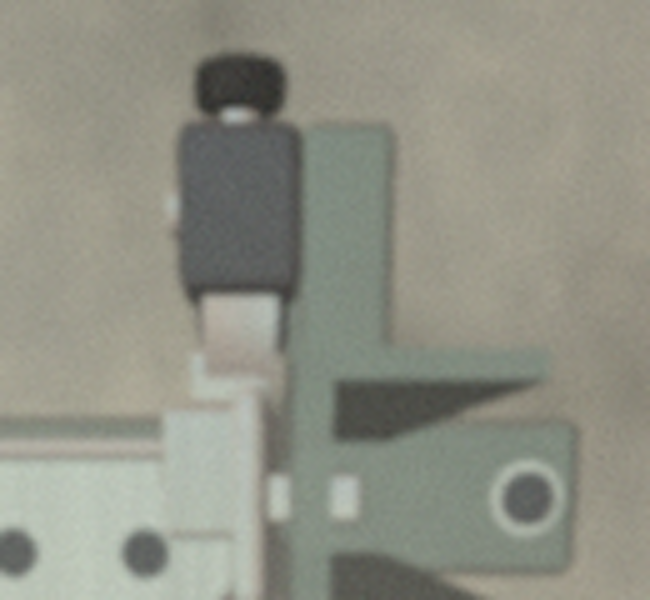

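The left nose is fully out over the lug: its exposed length-to-width ratio is 1.06, the same as at rest. To see the right catch I'll turn to yaw -14° in front of the rack, which is also the yaw I need for the tin.

Run:
```python
from h import *
plan([586,92,255],-14,23)
```

```text
0 [-0.06, -0.12, -0.04, 0.98]
1 [-0.07, -0.11, -0.04, 0.98]
2 [-0.08, -0.11, -0.04, 0.98]
3 [-0.08, -0.1, -0.04, 0.98]
4 [-0.09, -0.1, -0.04, 0.98]
5 [-0.1, -0.09, -0.04, 0.98]
6 [-0.1, -0.08, -0.04, 0.98]
7 [-0.11, -0.08, -0.04, 0.98]
8 [-0.11, -0.07, -0.04, 0.98]
9 [-0.12, -0.06, -0.04, 0.98]
10 [-0.12, -0.05, -0.04, 0.98]
11 [-0.13, -0.05, -0.04, 0.98]
12 [-0.13, -0.04, -0.04, 0.98]
13 [-0.13, -0.03, -0.04, 0.98]
14 [-0.13, -0.02, -0.04, 0.98]
15 [-0.13, -0.01, -0.04, 0.98]
16 [-0.13, -0.0, -0.04, 0.98]
17 [-0.13, 0.01, -0.04, 0.98]
18 [-0.13, 0.02, -0.04, 0.98]
19 [-0.13, 0.03, -0.04, 0.98]
20 [-0.13, 0.04, -0.04, 0.98]
21 [-0.13, 0.04, -0.04, 0.98]
22 [-0.12, 0.05, -0.04, 0.98]
```

Call:
{"fn": "apply_moves", "kwargs": {
  "steps": [
    {"tx": -0.06, "ty": -0.12, "tz": -0.1, "ax": 0, "ay": 0, "az": 0.98},
    {"tx": -0.07, "ty": -0.11, "tz": -0.1, "ax": 0, "ay": 0, "az": 0.98},
    {"tx": -0.08, "ty": -0.11, "tz": -0.1, "ax": 0, "ay": 0, "az": 0.98},
    {"tx": -0.08, "ty": -0.1, "tz": -0.1, "ax": 0, "ay": 0, "az": 0.98},
    {"tx": -0.09, "ty": -0.1, "tz": -0.1, "ax": 0, "ay": 0, "az": 0.98},
    {"tx": -0.1, "ty": -0.09, "tz": -0.1, "ax": 0, "ay": 0, "az": 0.98},
    {"tx": -0.1, "ty": -0.08, "tz": -0.1, "ax": 0, "ay": 0, "az": 0.98},
    {"tx": -0.11, "ty": -0.08, "tz": -0.1, "ax": 0, "ay": 0, "az": 0.98},
    {"tx": -0.11, "ty": -0.07, "tz": -0.1, "ax": 0, "ay": 0, "az": 0.98},
    {"tx": -0.12, "ty": -0.06, "tz": -0.1, "ax": 0, "ay": 0, "az": 0.98}
  ],
  "fingers": 1
}}

```text
time: 26.08
tcp_pos: [619.9, 100.0, 255.3]
ee_rot: [0.949, 0.316, -0.001, -0.0]
wrist_force: [0.4, 0.8, 0.1]
finger_gap: 0.997
```

Call:
{"fn": "apply_moves", "kwargs": {
  "steps": [
    {"tx": -0.12, "ty": -0.05, "tz": 0, "ax": 0, "ay": 0, "az": 0.98},
    {"tx": -0.13, "ty": -0.05, "tz": 0, "ax": 0, "ay": 0, "az": 0.98},
    {"tx": -0.13, "ty": -0.04, "tz": 0, "ax": 0, "ay": 0, "az": 0.98},
    {"tx": -0.13, "ty": -0.03, "tz": 0, "ax": 0, "ay": 0, "az": 0.98},
    {"tx": -0.13, "ty": -0.02, "tz": 0, "ax": 0, "ay": 0, "az": 0.98},
    {"tx": -0.13, "ty": -0.01, "tz": 0, "ax": 0, "ay": 0, "az": 0.98},
    {"tx": -0.13, "ty": 0, "tz": 0, "ax": 0, "ay": 0, "az": 0.98},
    {"tx": -0.13, "ty": 0.01, "tz": 0, "ax": 0, "ay": 0, "az": 0.98},
    {"tx": -0.13, "ty": 0.02, "tz": 0, "ax": 0, "ay": 0, "az": 0.98},
    {"tx": -0.13, "ty": 0.03, "tz": 0, "ax": 0, "ay": 0, "az": 0.98}
  ]
}}

```text
time: 27.32
tcp_pos: [594.1, 94.0, 255.3]
ee_rot: [1.0, -0.021, -0.001, 0.0]
wrist_force: [-0.4, 0.1, 0.2]
finger_gap: 0.998
```

Call:
{"fn": "apply_moves", "kwargs": {
  "steps": [
    {"tx": -0.13, "ty": 0.04, "tz": 0, "ax": 0, "ay": 0, "az": 0.98},
    {"tx": -0.13, "ty": 0.04, "tz": 0, "ax": 0, "ay": 0, "az": 0.98},
    {"tx": -0.12, "ty": 0.05, "tz": 0, "ax": 0, "ay": 0, "az": 0.98},
    {"tx": 0, "ty": 0, "tz": 0, "ax": 0, "ay": 0, "az": 0}
  ]
}}

```text
time: 27.82
tcp_pos: [586.3, 92.3, 255.5]
ee_rot: [0.993, -0.122, -0.001, 0.0]
wrist_force: [-0.4, -0.1, 0.2]
finger_gap: 1.001
```

Run:
```python
from h import *
s=stat(); print(s["qpos"].round(2))
K,V=cam("wrist")
im,d=r.grab_frame("wrist"); cv2.imwrite("pics/w15.png",im); np.savez("w15.npz",d=d,K=K,V=V)
h=im[30:200,50:440]; cv2.imwrite("pics/w15c.png",cv2.resize(h,None,fx=2,fy=2,interpolation=cv2.INTER_CUBIC))
```

```text
27.82 tcp [586.3  92.3 255.5] rack [-59.2 -28.4] yaw -13.98 F [-0.4 -0.1  0.2] T [-0.05  0.05 -0.04] gap 1.001
[ 0.04  0.42 -0.34  1.33  0.14  1.42 -2.1 ]
```

View pics/w15c.png

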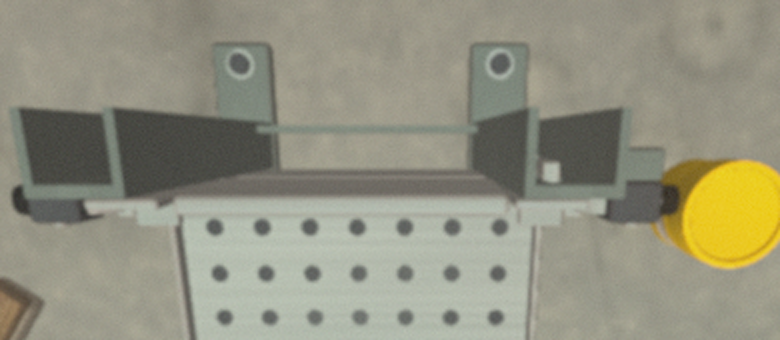

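Run:
```python
from h import *
im=cv2.imread("pics/w15.png")
a=cv2.resize(im[115:150,50:150],None,fx=7,fy=7,interpolation=cv2.INTER_CUBIC);b=cv2.resize(im[115:150,295:395],None,fx=7,fy=7,interpolation=cv2.INTER_CUBIC)
cv2.imwrite("pics/w15d.png",np.vstack([a,b[:,::-1]]))
D=np.load("w15.npz");K,V=D["K"],D["V"]
P=cloud(D["d"],K,V).reshape(-1,3)
a=np.array([rack(p) for p in P])
m=(a[:,0]>-98)&(a[:,0]<-18)&(abs(a[:,1])<78)&(abs(P[:,2]-113)<9)
A=np.c_[a[m]+[55,0],np.ones(m.sum())]; c,_,_,_=np.linalg.lstsq(A,P[m,2],rcond=None); print(m.sum(),c)
# hole positions row 1 
print([rack(ray(50+x/2,30+y/2,K,V,112.5)).round(1).tolist() for x,y in((215,227),(500,227))], "expect x -22,y +-66")
```

```text
12845 [3.78733616e-02 3.08726249e-04 1.11270919e+02]
[[-22.2, 66.0], [-22.3, -66.1]] expect x -22,y +-66
```

View pics/w15d.png

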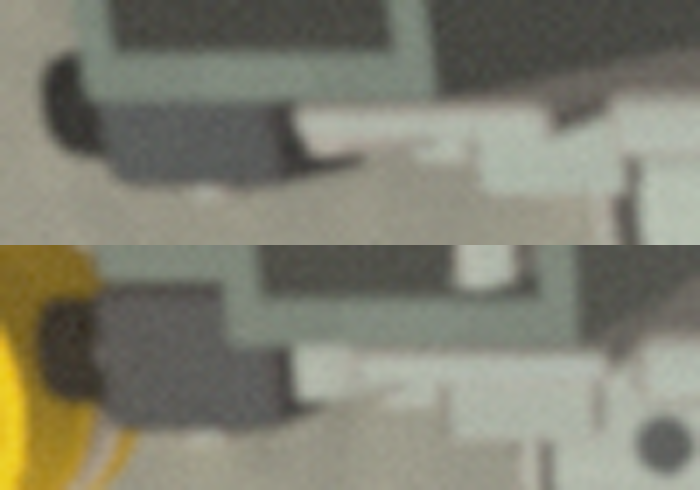

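Both catches show noses reaching over the lugs and their knobs close to the housings. The hole row sits at x -22, y ±66, as expected for home. On to the tin.

Call:
{"fn": "apply_moves", "kwargs": {
  "steps": [
    {"tx": -0.8, "ty": 0.91, "tz": 0.3, "ax": 0, "ay": 0, "az": 0},
    {"tx": -0.8, "ty": 0.91, "tz": 0.5, "ax": 0, "ay": 0, "az": 0},
    {"tx": -0.8, "ty": 0.91, "tz": 0.5, "ax": 0, "ay": 0, "az": 0},
    {"tx": -0.8, "ty": 0.91, "tz": 0.5, "ax": 0, "ay": 0, "az": 0},
    {"tx": -0.8, "ty": 0.91, "tz": 0.6, "ax": 0, "ay": 0, "az": 0},
    {"tx": -0.8, "ty": 0.91, "tz": 0.7, "ax": 0, "ay": 0, "az": 0},
    {"tx": -0.8, "ty": 0.91, "tz": 0.8, "ax": 0, "ay": 0, "az": 0},
    {"tx": -0.8, "ty": 0.91, "tz": 0.9, "ax": 0, "ay": 0, "az": 0},
    {"tx": -0.8, "ty": 0.91, "tz": 1, "ax": 0, "ay": 0, "az": 0},
    {"tx": -0.8, "ty": 0.91, "tz": 1, "ax": 0, "ay": 0, "az": 0}
  ]
}}

```text
time: 29.12
tcp_pos: [386.9, -45.9, 119.6]
ee_rot: [0.993, -0.121, 0.0, 0.0]
wrist_force: [-0.8, 1.0, -0.1]
finger_gap: 0.998
```

Call:
{"fn": "apply_moves", "kwargs": {
  "steps": [
    {"tx": -0.75, "ty": 0.9, "tz": 0.4, "ax": 0, "ay": 0, "az": 0},
    {"tx": 0, "ty": 0, "tz": 0, "ax": 0, "ay": 0, "az": 0},
    {"tx": 0, "ty": 0, "tz": 0, "ax": 0, "ay": 0, "az": 0}
  ]
}}

```text
time: 29.5
tcp_pos: [369.9, -58.8, 112.7]
ee_rot: [0.993, -0.122, 0.001, -0.0]
wrist_force: [-0.2, 0.0, 0.2]
finger_gap: 0.999
```

Run:
```python
from h import *
stat()
K,V=cam("wrist")
im,d=r.grab_frame("wrist"); cv2.imwrite("pics/w16.png",im); np.savez("w16.npz",d=d,K=K,V=V)
```

```text
29.5 tcp [369.9 -58.8 112.7] rack [-232.8 -227.1] yaw -13.98 F [-0.2  0.   0.2] T [ 0.02 -0.   -0.02] gap 0.999
```

View pics/w16.png

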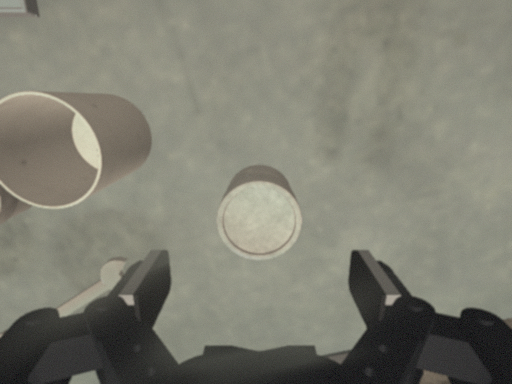

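The tin lid is at (260,219), in line with the jaws. Measure and descend.

Run:
```python
from h import *
D=np.load("w16.npz");K,V=D["K"],D["V"]
t=ray(260,219,K,V,60); p=r.state()["tcp_pos"]; d=t-p; a=np.radians(yaw()); c,s=np.cos(a),np.sin(a)
print(t,"tool offs x,y",c*d[0]+s*d[1],s*d[0]-c*d[1])
```

```text
[368.05905591 -58.69441399  60.        ] tool offs x,y -1.9669801275967278 0.5023914330548491
```

Call:
{"fn": "apply_moves", "kwargs": {
  "steps": [
    {"tx": -0.1, "ty": 0.02, "tz": 1, "ax": 0, "ay": 0, "az": 0},
    {"tx": 0, "ty": 0, "tz": 1, "ax": 0, "ay": 0, "az": 0},
    {"tx": 0, "ty": 0, "tz": 1, "ax": 0, "ay": 0, "az": 0},
    {"tx": 0, "ty": 0, "tz": 1, "ax": 0, "ay": 0, "az": 0},
    {"tx": 0, "ty": 0, "tz": 0.35, "ax": 0, "ay": 0, "az": 0},
    {"tx": 0, "ty": 0, "tz": 0, "ax": 0, "ay": 0, "az": 0}
  ]
}}

```text
time: 30.3
tcp_pos: [367.0, -58.8, 25.2]
ee_rot: [0.993, -0.122, 0.0, -0.0]
wrist_force: [0.5, -0.3, 0.2]
finger_gap: 1.0
```

Call:
{"fn": "apply_moves", "kwargs": {
  "steps": [
    {"tx": 0, "ty": 0, "tz": 0, "ax": 0, "ay": 0, "az": 0},
    {"tx": 0, "ty": 0, "tz": 0, "ax": 0, "ay": 0, "az": 0},
    {"tx": 0, "ty": 0, "tz": 0, "ax": 0, "ay": 0, "az": 0},
    {"tx": 0, "ty": 0, "tz": 0, "ax": 0, "ay": 0, "az": 0},
    {"tx": 0, "ty": 0, "tz": 0, "ax": 0, "ay": 0, "az": 0}
  ],
  "fingers": 0.5,
  "force": 30
}}

```text
time: 30.92
tcp_pos: [367.4, -59.1, 26.2]
ee_rot: [0.993, -0.122, 0.001, 0.0]
wrist_force: [-1.9, 0.7, 5.0]
finger_gap: 0.654
```

Run:
```python
from h import *
stat()
```

```text
30.93 tcp [367.4 -59.1  26.2] rack [-235.1 -228. ] yaw -14.03 F [-1.9  0.7  5. ] T [ 0.02  0.21 -0.05] gap 0.654
```

Gripped at gap 0.65. Lifting, then carrying it over the beaker's height to the hung tray.

Call:
{"fn": "apply_moves", "kwargs": {
  "steps": [
    {"tx": 0, "ty": 0, "tz": -0.5, "ax": 0, "ay": 0, "az": 0},
    {"tx": 0, "ty": 0, "tz": -1, "ax": 0, "ay": 0, "az": 0},
    {"tx": 0, "ty": 0, "tz": -1, "ax": 0, "ay": 0, "az": 0},
    {"tx": 0, "ty": 0, "tz": -1, "ax": 0, "ay": 0, "az": 0},
    {"tx": 0, "ty": 0, "tz": -1, "ax": 0, "ay": 0, "az": 0},
    {"tx": 0, "ty": 0, "tz": -1, "ax": 0, "ay": 0, "az": 0}
  ]
}}

```text
time: 31.68
tcp_pos: [366.2, -59.2, 136.3]
ee_rot: [0.993, -0.122, 0.0, 0.0]
wrist_force: [0.8, -0.2, -0.8]
finger_gap: 0.654
```

Call:
{"fn": "apply_moves", "kwargs": {
  "steps": [
    {"tx": 0.4, "ty": -0.5, "tz": -0.6, "ax": 0, "ay": 0, "az": 0},
    {"tx": 0.69, "ty": -0.87, "tz": -0.6, "ax": 0, "ay": 0, "az": 0},
    {"tx": 0.69, "ty": -0.87, "tz": -0.6, "ax": 0, "ay": 0, "az": 0},
    {"tx": 0.69, "ty": -0.87, "tz": -0.5, "ax": 0, "ay": 0, "az": 0},
    {"tx": 0.69, "ty": -0.87, "tz": -0.4, "ax": 0, "ay": 0, "az": 0},
    {"tx": 0.69, "ty": -0.87, "tz": 0, "ax": 0, "ay": 0, "az": 0},
    {"tx": 0.69, "ty": -0.87, "tz": 0, "ax": 0, "ay": 0, "az": 0},
    {"tx": 0.69, "ty": -0.87, "tz": 0, "ax": 0, "ay": 0, "az": 0},
    {"tx": 0.69, "ty": -0.87, "tz": 0, "ax": 0, "ay": 0, "az": 0},
    {"tx": 0.69, "ty": -0.87, "tz": 0, "ax": 0, "ay": 0, "az": 0}
  ]
}}

```text
time: 32.92
tcp_pos: [535.3, 70.6, 189.5]
ee_rot: [0.992, -0.122, -0.0, 0.0]
wrist_force: [-0.5, -0.2, -1.4]
finger_gap: 0.659
```

Run:
```python
from h import *
stat()
```

```text
32.92 tcp [535.3  70.6 189.5] rack [-103.5  -61.7] yaw -14.05 F [-0.5 -0.2 -1.4] T [-0.02  0.01  0.01] gap 0.659
```

Call:
{"fn": "apply_moves", "kwargs": {
  "steps": [
    {"tx": 0.58, "ty": -0.73, "tz": 0, "ax": 0, "ay": 0, "az": 0},
    {"tx": 0.58, "ty": -0.73, "tz": 0, "ax": 0, "ay": 0, "az": 0},
    {"tx": 0.58, "ty": -0.73, "tz": 0, "ax": 0, "ay": 0, "az": 0},
    {"tx": 0.5, "ty": -0.65, "tz": 0, "ax": 0, "ay": 0, "az": 0},
    {"tx": 0, "ty": 0, "tz": 0, "ax": 0, "ay": 0, "az": 0},
    {"tx": 0, "ty": 0, "tz": 0, "ax": 0, "ay": 0, "az": 0}
  ]
}}

```text
time: 33.67
tcp_pos: [591.7, 113.9, 189.1]
ee_rot: [0.992, -0.122, -0.0, 0.0]
wrist_force: [0.8, 0.4, -0.6]
finger_gap: 0.656
```

Run:
```python
from h import *
stat()
im,d=r.grab_frame("wrist"); cv2.imwrite("pics/w17.png",im)
```

```text
33.67 tcp [591.7 113.9 189.1] rack [-59.2  -6.1] yaw -14.05 F [ 0.8  0.4 -0.6] T [-0.02 -0.03  0.04] gap 0.656
```

View pics/w17.png

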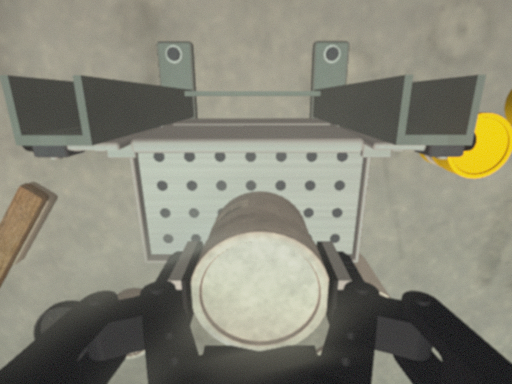

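The tin is held over the tray. Small centring move (+5, +6 mm), then down.

Call:
{"fn": "apply_moves", "kwargs": {
  "steps": [
    {"tx": 0.25, "ty": -0.3, "tz": 0.3, "ax": 0, "ay": 0, "az": 0},
    {"tx": 0, "ty": 0, "tz": 0.8, "ax": 0, "ay": 0, "az": 0},
    {"tx": 0, "ty": 0, "tz": 0.8, "ax": 0, "ay": 0, "az": 0},
    {"tx": 0, "ty": 0, "tz": 0.4, "ax": 0, "ay": 0, "az": 0},
    {"tx": 0, "ty": 0, "tz": 0, "ax": 0, "ay": 0, "az": 0},
    {"tx": 0, "ty": 0, "tz": 0, "ax": 0, "ay": 0, "az": 0}
  ]
}}

```text
time: 34.48
tcp_pos: [599.0, 119.4, 143.5]
ee_rot: [0.993, -0.122, 0.0, -0.0]
wrist_force: [0.1, -0.3, -0.5]
finger_gap: 0.655
```

Run:
```python
from h import *
stat()
```

```text
34.48 tcp [599.  119.4 143.5] rack [-53.4   1.1] yaw -14.03 F [ 0.1 -0.3 -0.5] T [ 0.04  0.01 -0.03] gap 0.655
```

Call:
{"fn": "apply_moves", "kwargs": {
  "steps": [
    {"tx": 0, "ty": 0, "tz": 0.12, "ax": 0, "ay": 0, "az": 0},
    {"tx": 0, "ty": 0, "tz": 0.08, "ax": 0, "ay": 0, "az": 0},
    {"tx": 0, "ty": 0, "tz": 0, "ax": 0, "ay": 0, "az": 0}
  ]
}}

```text
time: 34.85
tcp_pos: [598.5, 119.2, 139.0]
ee_rot: [0.993, -0.122, -0.0, 0.0]
wrist_force: [-0.2, -0.3, -1.1]
finger_gap: 0.653
```

Call:
{"fn": "apply_moves", "kwargs": {
  "steps": [
    {"tx": 0, "ty": 0, "tz": 0.06, "ax": 0, "ay": 0, "az": 0},
    {"tx": 0, "ty": 0, "tz": 0, "ax": 0, "ay": 0, "az": 0}
  ]
}}

```text
time: 35.1
tcp_pos: [598.7, 119.4, 138.2]
ee_rot: [0.993, -0.122, 0.0, -0.0]
wrist_force: [-0.5, -0.5, 0.3]
finger_gap: 0.658
```

Call:
{"fn": "apply_moves", "kwargs": {
  "steps": [
    {"tx": 0, "ty": 0, "tz": 0.05, "ax": 0, "ay": 0, "az": 0},
    {"tx": 0, "ty": 0, "tz": 0, "ax": 0, "ay": 0, "az": 0}
  ]
}}

```text
time: 35.35
tcp_pos: [598.6, 119.4, 137.9]
ee_rot: [0.993, -0.122, 0.0, -0.0]
wrist_force: [-3.8, -1.1, 5.0]
finger_gap: 0.655
```

In contact (+5 N). Release and rise.

Call:
{"fn": "apply_moves", "kwargs": {
  "steps": [
    {"tx": 0, "ty": 0, "tz": 0, "ax": 0, "ay": 0, "az": 0},
    {"tx": 0, "ty": 0, "tz": 0, "ax": 0, "ay": 0, "az": 0},
    {"tx": 0, "ty": 0, "tz": 0, "ax": 0, "ay": 0, "az": 0},
    {"tx": 0, "ty": 0, "tz": 0, "ax": 0, "ay": 0, "az": 0}
  ],
  "fingers": 1
}}

```text
time: 35.85
tcp_pos: [598.6, 119.2, 136.7]
ee_rot: [0.993, -0.122, -0.0, 0.0]
wrist_force: [-0.3, -1.3, 0.0]
finger_gap: 1.004
```

Call:
{"fn": "apply_moves", "kwargs": {
  "steps": [
    {"tx": 0, "ty": 0, "tz": -0.4, "ax": 0, "ay": 0, "az": 0},
    {"tx": 0, "ty": 0, "tz": -0.8, "ax": 0, "ay": 0, "az": 0},
    {"tx": 0, "ty": 0, "tz": -1, "ax": 0, "ay": 0, "az": 0},
    {"tx": 0, "ty": 0, "tz": -1, "ax": 0, "ay": 0, "az": 0},
    {"tx": 0, "ty": 0, "tz": -1, "ax": 0, "ay": 0, "az": 0},
    {"tx": -0.5, "ty": 0, "tz": -1, "ax": 0, "ay": 0, "az": 0},
    {"tx": -0.5, "ty": 0, "tz": -1, "ax": 0, "ay": 0, "az": 0},
    {"tx": 0, "ty": 0, "tz": 0, "ax": 0, "ay": 0, "az": 0}
  ]
}}

```text
time: 36.85
tcp_pos: [579.4, 125.5, 263.8]
ee_rot: [0.993, -0.121, 0.002, -0.001]
wrist_force: [-0.3, 0.5, -0.2]
finger_gap: 1.004
```

Run:
```python
from h import *
stat()
K,V=cam("wrist")
im,d=r.grab_frame("wrist"); cv2.imwrite("pics/w18.png",im); np.savez("w18.npz",d=d,K=K,V=V)
P=cloud(d,K,V).reshape(-1,3); a=np.array([rack(p) for p in P])
m=(a[:,0]>-98)&(a[:,0]<-18)&(abs(a[:,1])<78)&(abs(P[:,2]-113)<9)&(abs(a[:,1])>38)
A=np.c_[a[m]+[55,0],np.ones(m.sum())]; c,_,_,_=np.linalg.lstsq(A,P[m,2],rcond=None); print("tray",m.sum(),c)
m=(a[:,0]>-95)&(a[:,0]<-20)&(abs(a[:,1])<45)&(abs(P[:,2]-172)<8)
A=np.c_[a[m]+[55,0],np.ones(m.sum())]; c,_,_,_=np.linalg.lstsq(A,P[m,2],rcond=None); print("lid",m.sum(),c,(a[m].min(0)+a[m].max(0))/2,a[m].mean(0))
im,d=r.grab_frame("scene"); cv2.imwrite("pics/s18.png",cv2.resize(im[130:250,150:300],None,fx=5,fy=5,interpolation=cv2.INTER_CUBIC))
```

```text
36.85 tcp [579.4 125.5 263.8] rack [-74.    2.3] yaw -13.93 F [-0.3  0.5 -0.2] T [-0.01 -0.03  0.02] gap 1.004
tray 6520 [3.85889090e-02 9.39647570e-05 1.11226869e+02]
lid 4158 [3.31418674e-02 2.96024755e-04 1.69740118e+02] [-57.08473067   0.7397705 ] [-56.37437484   0.75417825]
```

View pics/w18.png

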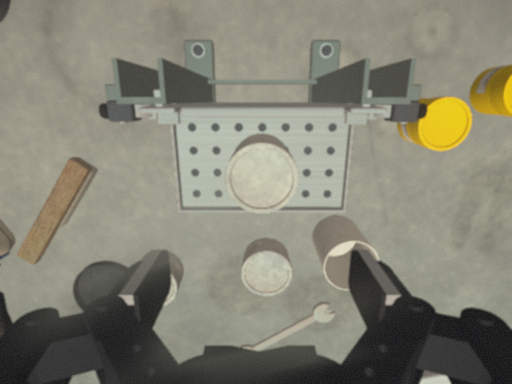

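View pics/s18.png

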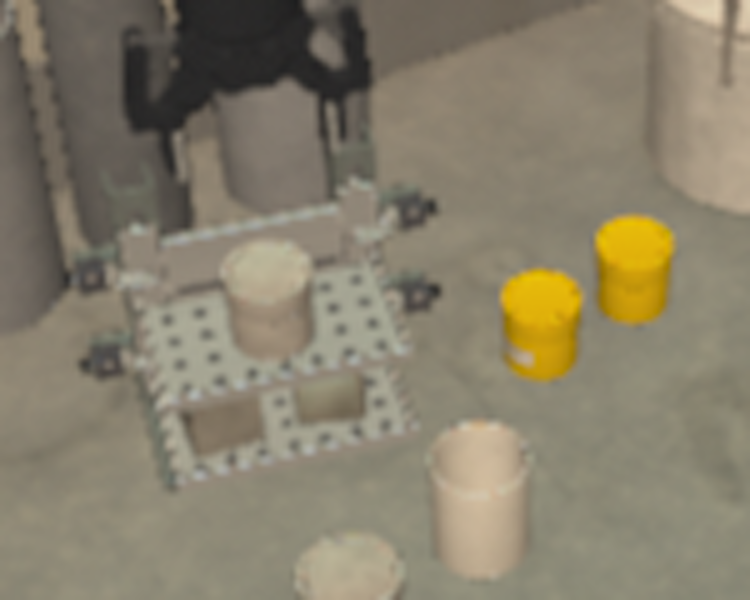

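The tin stands on the tray at wrist (262,177), at rack x -57, y +1, tilted about 0.035 rad. The tray plane has not changed under it, both catches look symmetric and out, and the gripper is clear at TCP z 264. Handing in.

Run:
```python
from plant import r
print(r.hand_in())
```

```text
the job is handed in; nothing more can be done
None
```

The loose shelf is hung in the upper slots, the tall tin is standing on it again, and I handed the job in at about 37 s of the 69 s allowed. The hand-in reports no verdict, so I can't confirm the judged result.

**What I did**
1. I set the tin aside upright on the bench.
2. I pinched the shelf by its rail and slid its tabs into the upper slots until the plates touched the uprights (about 6 N).
3. I pressed it down to a hard stop: the force reached 20 N with no further travel.
4. I released it and stood the tin in the middle of the tray.

**Last checks**
- **Shelf position:** after release its hole row was within about 0.3 mm of where it should be when home, and the height matched home.
- **Shelf tilt:** once released it leans forward about 0.038 rad, which I put down to slack in the tabs. This is inside the 0.08 limit and did not change under the tin.
- **Tin:** it stands at rack x ≈ -57, y ≈ +1 mm, tilted about 0.035 rad (limit 0.12).
- **Catches:** both look fully out over their lugs, but I could only judge this from the pictures; the joint values themselves were never readable.
- **Robot and other things:** the gripper was well clear at the end. I touched none of the other loose things, but I did not re-measure their positions.

**What went wrong on the way**
- My first two move calls were refused for missing keys, with no motion.
- The shelf first came to the rack 4 to 5 mm off sideways. I saw this in the wrist picture and corrected it before insertion.

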